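# Cure two fillings in a clamped window sill with a hand-held LED lamp

## Robot

A 7-joint arm with a two-finger parallel gripper is mounted at the origin on the work surface. World frame = base frame: x ahead of the robot, y to its left, z up, the work surface at z = 0. Lengths are in m, angles in rad, forces in N, time in s.
With the tool pointing down it reaches from about 0.425 to 0.95 m from the base axis. Payload 16.7 kg.
Tool frame: the origin (TCP) lies midway between the tips of the shut fingers; the grasp point (between the pads) lies 19 mm behind it; z points along the fingers, y is the direction in which the jaws open and shut (so a half turn about z gives the same grasp; the last joint's range is limited). The gripper opens to 94 mm and grips with 3 to 60 N. Pads are 16 mm wide; open, the fingers measure 119 mm over their backs; the gripper's body (75 mm by 177 mm) begins 78 mm behind the grasp point.
Start: joints at [1.121, 0.426, 0.074, 1.606, -0.034, 1.111, -0.067], TCP at [0.2, -0.645, 0.205] pointing down, gripper open.
Joint ranges: [-2.85, 2.85], [-0.5, 2.14], [-1.23, 1.37], [0.21, 2.46], [-1.02, 4.16], [0.16, 2.05], [-2.73, 2.73]. Speed limits (rad/s): [1.89, 1.89, 2.39, 2.39, 3.01, 3.01, 3.01].

## Interface

Orientations are given as a unit quaternion [w, x, y, z].
In Python, from rig import read_state, vision, job gives the robot as it stands.
- The arm moves only by the tool move_arm, never from a script. Its argument "commands" is a list of rows, each an object of numbers: "claw": the opening in per cent of the stroke, from 0 (shut) to 100 (fully open); "tx", "ty", "tz": the shift along the tool's x, y, z in cm; "turn": the turn about the tool's z in degrees. In form: [{"claw": .., "tx": .., "ty": .., "tz": .., "turn": ..}, ...]. A call has 1 to 8 rows; each row is the pose to reach, as a shift and turn from the pose commanded when the call began, along the tool's axes at that moment; what a row does not reach only later rows make up. A row lasts 1/10 s, in which the tool goes at most 50 mm and 8.59 degrees, less where a joint would pass 70% of its speed; a pose out of reach is approached as far as the arm can. A call with a gripper value outside its range is refused whole. The fingers move at their own pace and stop on an object; "newtons" is the grip in N (left out, the last holds). Time passes only in rows, so rows that repeat a pose let the fingers close. It gives the time, the measured TCP pose, the force and the opening at its end, in the units of the state.
- read_state(): the state, without advancing time (a new reading comes with each control period).
- vision.snapshot(name): name is "scene" or "top" or "wrist"; returns a dict with "pixels" (400x640x3 uint8, red, green, blue), "vfov" (degrees; the focal length in pixels is half the picture's height over the tangent of half this angle, whatever the lens; pixels are square), "cx", "cy" (the principal point, pixels), "R" (3x3) and "t" (3): a world point X has camera coordinates R X + t. Camera axes: x right, y down, z forward; pixel columns grow to the right and rows downward; lengths in m; the calibration is good to about 2 mm. A picture is of the moment at which its call begins. There is no depth.
- job.finish_job(): hands the job in, once; it reports no verdict.
The state is a dict: "t": time; "joint_positions": joint angles; "joint_velocities": joint speeds; "joint_torque": joint torques, N m; "eef_pos": TCP position; "eef_rot": TCP orientation; "wrist_force": force on the tool from outside, world axes, zero at the start; "torque": the same for the moment, N m; "grip_width": finger opening in m.
Only numpy, scipy, OpenCV 4.12 (cv2) and the standard library are available. Lean on these libraries where they do the work, as an engineer would, in place of code of your own. Each camera call takes 0.05 s, during which the arm holds its last target.

## Task

Cure the two fresh fillings in the clamped window sill with the LED hand lamp from its charging cradle (it lights by itself). First hold it steady for three seconds aimed squarely at the small oval filling in the sloping far half: about 15 mm off, centred on it, parallel to the slope and lying along the sill; then carry it over the middle clamp and finish holding it level, about 15 mm above the long crack filling on the flat top, centred on it and in line with it: stay there, do not put it down or let go. The filler is wet, so touch neither sill nor clamps with lamp or gripper, and leave the other things on the bench where they are.

Things in the scene. Friction and masses are not known exactly. Their poses are not given: they have to be found in the camera images.
- lamp_grip (a point): centre of the lamp's dark rubber grip bar, 24 mm wide (own x), 92 mm long (y), 24 mm high, carried on two end posts 75 mm above the lamp's underside (bar centre); under the bar a clear gap 37 mm high and 56 mm long. Own y runs along the lamp, z up through the bar. Take it across the bar, from above. The lamp looks the same turned half round and may be used either way round.
- lamp_window (a point): centre of the lamp's light window, in the middle of its flat underside, 75 mm below lamp_grip along the lamp's own z; same axes as lamp_grip (z points away from the window, up into the lamp). The light goes along -z.
- lamp: the whole lamp, about 0.4 kg: a white head 44 x 96 x 26 mm (x, y, z) under its grip bar, 87 mm high in all; origin and axes as point lamp_window
- cradle: charging cradle fixed to the bench, a grey open tray 58 x 110 mm (x, y), walls 20 mm high; the lamp stands 12 mm deep in it, on its floor 8 mm above the bench, with 3 mm of play all round, its long axis along the cradle's y: lift it straight up. Origin at the centre of its underside. A low block on its -x side, 16 mm high, houses the contacts.
- sill: window sill blank, wood, fixed, lying on two bearers with three steel bar clamps across it. Origin on the bench under its middle; own y along its length (580 mm), z up. 160 mm deep: its near half (x -80 to 0 mm, towards the robot) is flat on top, 80 mm above the bench; its far half (x 0 to 80 mm) slopes down 15 degrees to the far edge.
- clamp_mid (a point): top of the middle clamp's bar, 108 mm above the bench over the sill's origin. Three like clamps, part of body sill, at its y -250, 0, 250 mm: bar 8 mm wide (y), x -130 to 210 mm, standing 28 mm above the flat top; jaws 30 mm wide, up to 114 mm above the bench, at x -103 to -81 and 140 to 164 mm; screw and wooden handle to x 260 mm, 44 mm above the bench.
- knot_face (a point): centre of the oval knot filling (18 x 30 mm, cream putty, flush) in the sill's sloping far half, on its surface; between the middle clamp and the clamp at the sill's -y end. Own z is square to the slope (15 degrees from vertical, leaning towards the sill's +x, away from the robot), y along the sill, x down the slope.
- crack_face (a point): centre of the long crack filling (72 mm long, 6 to 10 mm wide, cream putty, flush) in the sill's flat top, on its surface; between the middle clamp and the clamp at the sill's +y end. Own z is vertical, y along the crack, which runs within 9 degrees of the sill's length.
- tub: grey filler tub with white lid, diameter 80, 75 mm tall, origin under its centre; leave it alone
- glue: white glue bottle, diameter 56, 165 mm tall, upright, origin under its centre; leave it alone
- sander: cork sanding block 65 x 105 x 38 mm, origin under its centre; leave it alone
- knife: filling knife lying flat on the bench, left of the sill, origin under its middle; leave it alone
- mallet: wooden mallet lying right of the sill, about 340 mm long, 70 mm high, origin under it; leave it alone
- tape: tape measure, 68 x 34 x 58 mm, behind the sill, origin under its centre; leave it alone
- plane: small block plane, about 155 x 44 x 52 mm, behind the sill, origin under its centre; leave it alone

How it is judged:
On the way, in this order (a step that is already met when the one before it is completed fails the run):
1. the lamp, in the gripper, is aimed squarely at the knot filling in the slope, close but not touching, and kept still (x of lamp_window in the frame of knot_face between -0.01 and 0.01 m and y of lamp_window in the frame of knot_face between -0.012 and 0.012 m and z of lamp_window in the frame of knot_face between 0.006 and 0.026 m and angle between the z axis of lamp_window and the z axis of knot_face, either way round below 0.12 rad and angle between the y axis of lamp_window and the y axis of knot_face, either way round below 0.16 rad and angle between lamp_window's own z axis and vertical below 0.6 rad and linear speed of lamp below 0.02 m/s and angular speed of lamp below 0.15 rad/s and contact force between lamp and the fingers above 1 N), for 2.5 s.
2. the lamp, still in the gripper, is lifted clear over the middle clamp to the crack's side (y of lamp_window in the frame of sill above 0 m and z of lamp_window in the frame of sill above 0.081 m and contact force between lamp and the fingers above 0.5 N), for 0.05 s.
At the end, for the whole second after the job is handed in: The lamp hangs still in the gripper, touching nothing else, its window 6 to 26 mm above the crack filling, centred within 10 mm across and 12 mm along it, in line within 9 degrees either way round, level within 7 degrees. The knot was lit before with the same tolerances for 2.5 s (x of lamp_window in the frame of crack_face between -0.01 and 0.01 m and y of lamp_window in the frame of crack_face between -0.012 and 0.012 m and z of lamp_window in the frame of crack_face between 0.006 and 0.026 m and angle between the z axis of lamp_window and the z axis of crack_face, either way round below 0.12 rad and angle between the y axis of lamp_window and the y axis of crack_face, either way round below 0.16 rad and angle between lamp_window's own z axis and vertical below 0.6 rad and linear speed of lamp below 0.02 m/s and angular speed of lamp below 0.15 rad/s and contact force between lamp and the fingers above 1 N and contact force between lamp and sill below 0.3 N); the arm keeps its last pose, push and grip.
It fails at once if the lamp or the robot touches the sill or its clamps (contact force between sill and anything else above 0.5 N).
It fails at once if one of the other things on the bench is shifted by more than 30 mm (distance of any of tub, glue, sander, knife, mallet, tape, plane from where it was at the start of the episode above 0.03 m).
It also fails if it takes over 64 s, if anything falls off the work surface, if the arm or the gripper's body presses on something with over 40 N, if the wrist force passes 120 N, or if a joint passes its speed limit or range.

## Working session

There is one attempt and no reset: what is moved stays moved. The work goes in short steps, Python scripts to look and compute and a tool call to move; the robot and the scene stay as the last step left them, time stands still between calls to the robot, and variables do not carry over. Pictures are saved under pics/ and viewed, and the job is handed in when it is done.

Besides the shell and the picture viewer there is one more tool, called after "Request:" as name([rows], argument=value, ...), one row to a line, values as JSON. move_arm: Moves the arm, as the interface text tells. Its arguments: {"type":"object","properties":{"commands":{"type":"array","items":{"type":"object","properties":{"claw":{"type":"number"},"tx":{"type":"number"},"ty":{"type":"number"},"tz":{"type":"number"},"turn":{"type":"number"}}}},"newtons":{"type":"number"}},"required":["commands"]}

```bash
ls; mkdir -p pics
python3 - <<'E'
from rig import read_state, vision
import cv2,pickle
s=read_state();print(s)
for n in("scene","top","wrist"):
    d=vision.snapshot(n);pickle.dump(d,open(f"pics/{n}0.pkl","wb"))
    cv2.imwrite(f"pics/{n}0.png",d["pixels"][:,:,::-1]);print(n,d["vfov"],d["cx"],d["cy"],d["R"],d["t"],[k for k in d])
E
```

```text
pics
{'t': 0.0, 'joint_positions': array([ 1.1204961 ,  0.42672411,  0.07386173,  1.60659845, -0.03405782,
        1.11076242, -0.06710882]), 'joint_velocities': array([ 0.00075816,  0.00128147, -0.0004897 , -0.00060439, -0.00018684,
       -0.00010877,  0.00076226]), 'joint_torque': array([-2.57373049e-04, -9.35824871e+01,  3.66713896e+00, -4.54207528e+01,
       -4.86877270e-02,  1.98123290e-02,  1.40065313e-04]), 'eef_pos': array([ 0.19981905, -0.6443057 ,  0.20478498]), 'eef_rot': array([-5.96319099e-04,  9.88713367e-01,  1.49818217e-01, -1.57593882e-04]), 'wrist_force': array([0.50409316, 0.4366466 , 0.00487224]), 'torque': array([0.01852936, 0.03854127, 0.04745375]), 'grip_width': 0.09377604087794358}
scene 42.00933494745981 311.21201021643316 206.12326951057324 [[ 0.5516421   0.83407877  0.00189691]
 [ 0.61075902 -0.40239221 -0.68194863]
 [-0.56803557  0.37735012 -0.73139762]] [-0.33014716 -0.27481475  1.7830434 ] ['pixels', 'vfov', 'cx', 'cy', 'R', 't']
top 44.76044002567367 316.2339326135628 195.49595135910604 [[ 0.02401167 -0.9992917   0.02897494]
 [-0.98104334 -0.02912833 -0.19158682]
 [ 0.19229511 -0.02382536 -0.98104788]] [-0.01275256  0.56922122  1.44145058] ['pixels', 'vfov', 'cx', 'cy', 'R', 't']
wrist 69.78702360456417 316.70876506496126 197.67227320900665 [[ 0.29703563 -0.95486551 -0.00130112]
 [-0.92496439 -0.28807191  0.24790211]
 [-0.23708799 -0.07243227 -0.96878421]] [-0.67424753 -0.02534628  0.39127785] ['pixels', 'vfov', 'cx', 'cy', 'R', 't']
```

View pics/scene0.png

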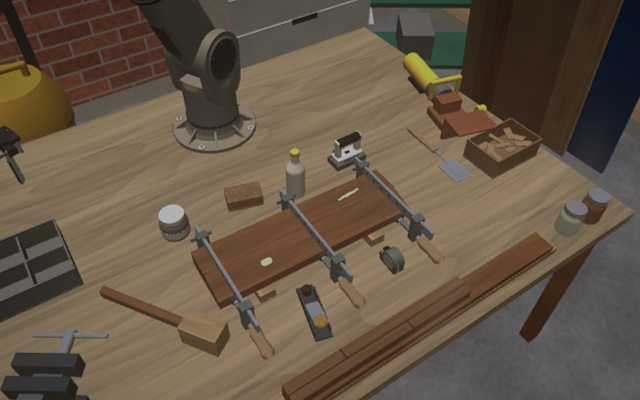

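View pics/top0.png

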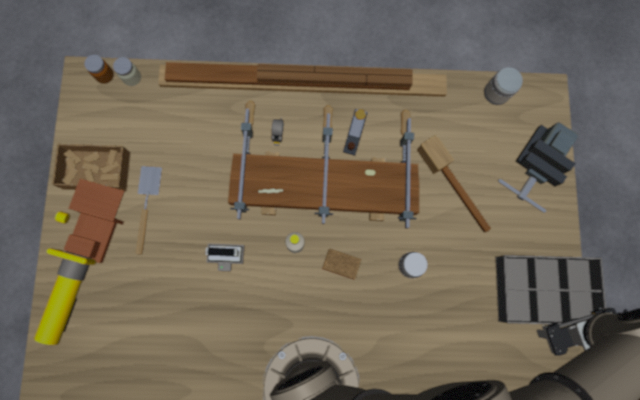

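View pics/wrist0.png

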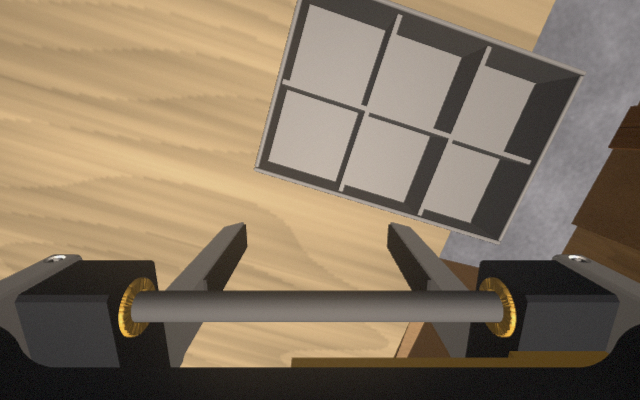

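```bash
cat > h.py <<'E'
import pickle,cv2,numpy as np
def crop(d,x0,y0,x1,y1,f,name):
    im=d["pixels"][y0:y1,x0:x1,::-1]
    im=cv2.resize(im,None,fx=f,fy=f,interpolation=cv2.INTER_CUBIC)
    cv2.imwrite("pics/"+name,im)
def L(n): return pickle.load(open(f"pics/{n}.pkl","rb"))
def K(d):
    f=200/np.tan(np.radians(d["vfov"]/2)); return f
def ray(d,u,v):
    f=K(d);r=d["R"].T@np.array([(u-d["cx"])/f,(v-d["cy"])/f,1]);c=-d["R"].T@d["t"];return c,r
def onz(d,u,v,z):
    c,r=ray(d,u,v);return c+r*(z-c[2])/r[2]
def proj(d,X):
    p=d["R"]@np.asarray(X)+d["t"];f=K(d);return np.array([d["cx"]+f*p[0]/p[2],d["cy"]+f*p[1]/p[2]])
def snap(n,name):
    from rig import vision
    d=vision.snapshot(n);pickle.dump(d,open(f"pics/{name}.pkl","wb"));cv2.imwrite(f"pics/{name}.png",d["pixels"][:,:,::-1]);return d
E
python3 - <<'E'
from h import *
t=L("top0");s=L("scene0")
crop(t,190,95,430,285,3.3,"tc.png")
crop(s,180,120,450,300,2.9,"sc.png")
print(K(t),K(s),-t["R"].T@t["t"],-s["R"].T@s["t"])
E
```

```text
485.7122399979763 520.8909780397039 [0.28155299 0.03818001 1.52355682] [ 1.36280073 -0.50804622  1.11733041]
```

View pics/tc.png

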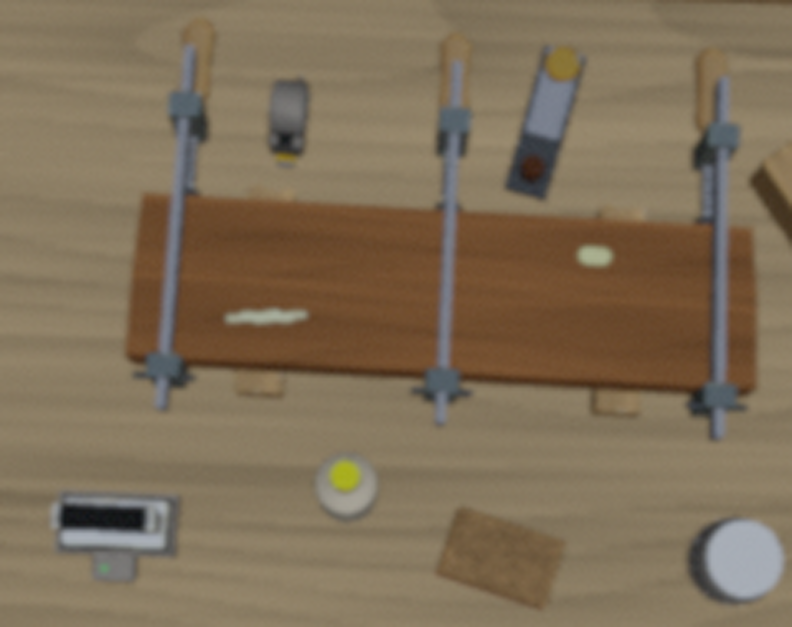

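View pics/sc.png

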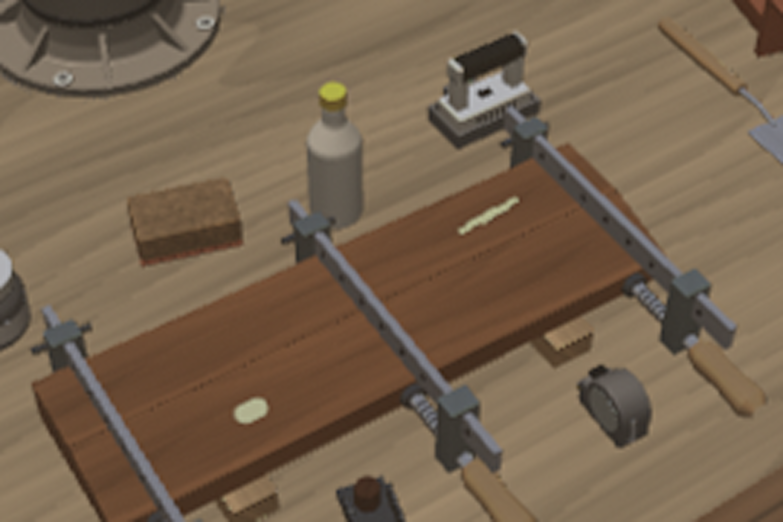

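```bash
cat > fit.py <<'E'
from h import *
from scipy.optimize import least_squares
t=L("top0");s=L("scene0")
T=lambda U,V:((U+.5)/3.3-.5+190,(V+.5)/3.3-.5+95)
S=lambda U,V:((U+.5)/2.9-.5+180,(V+.5)/2.9-.5+120)
zf=.08-.08*np.tan(np.radians(15))
obs=[(t,T(129,355),(-.08,.29,.08)),(t,T(755,380),(-.08,-.29,.08)),(t,T(145,195),(.08,.29,zf)),(t,T(752,229),(.08,-.29,zf)),
(t,T(133,275),(0,.29,.08)),(t,T(755,307),(0,-.29,.08)),
(s,S(35,385),(-.08,-.29,.08)),(s,S(570,147),(-.08,.29,.08)),(s,S(72,443),(0,-.29,.08))]
def W(p,X):
    c,n=np.cos(p[2]),np.sin(p[2]);return np.array([p[0]+c*X[0]-n*X[1],p[1]+n*X[0]+c*X[1],X[2]])
f=lambda p:np.concatenate([proj(d,W(p,X))-uv for d,uv,X in obs])
r=least_squares(f,[.6,0,0]);print(r.x,r.fun.reshape(-1,2).round(1))
p=r.x
def tri(pts):
    A=np.zeros((3,3));b=np.zeros(3)
    for d,uv in pts:
        c,q=ray(d,*uv);q/=np.linalg.norm(q);M=np.eye(3)-np.outer(q,q);A+=M;b+=M@c
    return np.linalg.solve(A,b)
def inv(p,X):
    c,n=np.cos(p[2]),np.sin(p[2]);d=X[:2]-p[:2];return np.array([c*d[0]+n*d[1],-n*d[0]+c*d[1],X[2]])
for n,a,b in[("knot",(595,256),(251,410)),("crA",(227,320),(460,231)),("crB",(307,314),(519,200)),("crM",(267,317),(489.5,215.5)),("botcap",(345,475),(333,95))]:
    X=tri([(t,T(*a)),(s,S(*b))]);print(n,X.round(4),inv(p,X).round(4), proj(t,X)-T(*a))
# lamp bar top surface z=.008+.087 
for q in[(62,516),(146,520),(57,515),(152,519),(103,517)]: print("lamp",onz(t,*T(*q),.095).round(4))
for q in[(103,517)]: print(tri([(t,T(*q)),(s,S(487,58))]))
# cradle corner rim z=.02
for q in[(178,497),(175,556),(133,580),(93,578)]: print("crad",onz(t,*T(*q),.02).round(4))
for q in[(192,518),(745,560),(500,558)]: print(onz(t,*T(*q),.05))
E
python3 fit.py
```

```text
[ 0.6084813  -0.02260633 -0.02252526] [[-1.2  0.3]
 [ 1.   2.5]
 [-0.8 -0.5]
 [ 0.6 -1. ]
 [-0.3 -1.3]
 [ 1.2 -1.2]
 [-0.2 -0.8]
 [-0.1 -2.2]
 [ 0.2  1.3]]
knot [ 0.6441 -0.1632  0.0686] [ 0.0388 -0.1398  0.0686] [0.55028707 0.28110597]
crA [0.5625 0.1533 0.0479] [-0.05    0.1748  0.0479] [8.85971483 5.09739512]
crB [0.588  0.1274 0.1132] [-0.0239  0.1495  0.1132] [-7.80639036 -5.44154891]
crM [0.5749 0.141  0.0786] [-0.0372  0.1628  0.0786] [0.26116049 0.16612421]
botcap [0.4229 0.0623 0.1586] [-0.1874  0.0807  0.1586] [0.60396577 0.34528101]
lamp [0.3875 0.3136 0.095 ]
lamp [0.3859 0.2396 0.095 ]
lamp [0.3882 0.3181 0.095 ]
lamp [0.3869 0.2344 0.095 ]
lamp [0.3875 0.2776 0.095 ]
[0.38716465 0.27745299 0.08157444]
crad [0.4135 0.2217 0.02  ]
crad [0.3589 0.2216 0.02  ]
crad [0.3359 0.259  0.02  ]
crad [0.3368 0.2959 0.02  ]
[0.3920795  0.20427247 0.05      ]
[ 0.36701415 -0.30289646  0.05      ]
[ 0.36307709 -0.07779492  0.05      ]
```

Request:
move_arm([
  {"ty": -5},
  {"ty": -10},
  {"ty": -15},
  {"ty": -20},
  {"ty": -25},
  {"ty": -28},
  {"ty": -30},
  {"ty": -30},
])

```text
validation failed for argument at $.co...
```

```bash
cat >> h.py <<'E'
def st():
    from rig import read_state
    from scipy.spatial.transform import Rotation as Ro
    s=read_state();q=s["eef_rot"];M=Ro.from_quat([q[1],q[2],q[3],q[0]]).as_matrix()
    print("t",round(s["t"],2),"p",s["eef_pos"].round(4),"j",s["joint_positions"].round(3),"w",round(s["grip_width"],4),"F",s["wrist_force"].round(1));print(M.round(3));return s,M
E
python3 -c "from h import *;st()"
```

```text
t 0.15 p [ 0.1998 -0.6444  0.2049] j [ 1.121  0.427  0.074  1.606 -0.034  1.111 -0.067] w 0.0937 F [ 0.6 -0.  -0.4]
[[ 0.955  0.296 -0.   ]
 [ 0.296 -0.955  0.001]
 [-0.    -0.001 -1.   ]]
```

Request:
move_arm([
  {"claw": 100, "tx": 0, "ty": -5, "tz": 0, "turn": 0},
  {"claw": 100, "tx": 0, "ty": -10, "tz": 0, "turn": 0},
  {"claw": 100, "tx": 0, "ty": -15, "tz": 0, "turn": 0},
  {"claw": 100, "tx": 0, "ty": -20, "tz": 0, "turn": 0},
  {"claw": 100, "tx": 0, "ty": -25, "tz": 0, "turn": 0},
  {"claw": 100, "tx": 0, "ty": -28, "tz": 0, "turn": 0},
  {"claw": 100, "tx": 0, "ty": -30, "tz": 0, "turn": 0},
  {"claw": 100, "tx": 0, "ty": -30, "tz": 0, "turn": 0},
], newtons=30)

```text
t: 0.95
eef_pos: [0.1103, -0.3563, 0.2056]
eef_rot: [0.0, 0.989, 0.15, 0.0]
wrist_force: [0.3, -0.3, 0.5]
grip_width: 0.0942
```

```bash
python3 -c "from h import *;st()"
```

```text
t 0.95 p [ 0.1103 -0.3563  0.2056] j [ 1.074e+00 -9.000e-02  2.200e-02  2.228e+00  2.000e-03  1.003e+00
 -1.750e-01] w 0.0942 F [ 0.3 -0.3  0.5]
[[ 0.955  0.296  0.   ]
 [ 0.296 -0.955 -0.   ]
 [ 0.     0.    -1.   ]]
```

Request:
move_arm([
  {"claw": 100, "tx": 0, "ty": -4, "tz": 0, "turn": 0},
  {"claw": 100, "tx": 0, "ty": -8, "tz": 0, "turn": 0},
  {"claw": 100, "tx": 0, "ty": -12, "tz": 0, "turn": 0},
  {"claw": 100, "tx": 0, "ty": -12, "tz": 0, "turn": 0},
])

```text
t: 1.35
eef_pos: [0.0744, -0.2409, 0.2053]
eef_rot: [0.0, 0.989, 0.15, 0.0]
wrist_force: [-0.4, -1.0, -0.3]
grip_width: 0.0938
```

```bash
python3 -c "from h import *;st()"
```

```text
t 1.35 p [ 0.0744 -0.2409  0.2053] j [ 1.064 -0.346 -0.038  2.414 -0.015  1.073 -0.234] w 0.0938 F [-0.4 -1.  -0.3]
[[ 0.955  0.296  0.   ]
 [ 0.296 -0.955 -0.   ]
 [ 0.     0.001 -1.   ]]
```

Request:
move_arm([
  {"claw": 100, "tx": 0, "ty": -2, "tz": 0, "turn": 0},
  {"claw": 100, "tx": 0, "ty": -4, "tz": 0, "turn": 0},
  {"claw": 100, "tx": 0, "ty": -6, "tz": 0, "turn": 0},
  {"claw": 100, "tx": 0, "ty": -6, "tz": 0, "turn": 0},
])

```text
t: 1.75
eef_pos: [0.0602, -0.1966, 0.2096]
eef_rot: [0.004, 0.988, 0.152, 0.003]
wrist_force: [0.0, -0.1, 0.4]
grip_width: 0.094
```

```bash
python3 -c "from h import *;st()"
```

```text
t 1.75 p [ 0.0602 -0.1966  0.2096] j [ 1.35  -0.458 -0.251  2.46  -0.125  1.123 -0.088] w 0.094 F [ 0.  -0.1  0.4]
[[ 0.954  0.3    0.006]
 [ 0.3   -0.954 -0.006]
 [ 0.004  0.008 -1.   ]]
```

Request:
move_arm([
  {"claw": 100, "tx": 0, "ty": 3, "tz": 0, "turn": 0},
  {"claw": 100, "tx": 0, "ty": 6, "tz": 0, "turn": 0},
  {"claw": 100, "tx": 0, "ty": 6, "tz": 0, "turn": 0},
])

```text
t: 2.05
eef_pos: [0.0784, -0.2568, 0.2098]
eef_rot: [0.003, 0.989, 0.15, 0.003]
wrist_force: [-0.7, 0.9, -0.0]
grip_width: 0.0941
```

```bash
python3 -c "from h import *;st()"
```

```text
t 2.05 p [ 0.0784 -0.2568  0.2098] j [ 1.36  -0.304 -0.249  2.376 -0.089  1.054 -0.104] w 0.0941 F [-0.7  0.9 -0. ]
[[ 0.955  0.296  0.006]
 [ 0.296 -0.955 -0.005]
 [ 0.005  0.007 -1.   ]]
```

```bash
cat > kin.py <<'E'
import numpy as np, itertools
from scipy.optimize import least_squares
from scipy.spatial.transform import Rotation as Ro
D=[([1.1204961,0.42672411,0.07386173,1.60659845,-0.03405782,1.11076242,-0.06710882],[0.19981905,-0.6443057,0.20478498],[[.955,.296,0],[.296,-.955,.001],[0,-.001,-1]]),
([1.074,-.09,.022,2.228,.002,1.003,-.175],[.1103,-.3563,.2056],[[.955,.296,0],[.296,-.955,0],[0,0,-1]]),
([1.064,-.346,-.038,2.414,-.015,1.073,-.234],[.0744,-.2409,.2053],[[.955,.296,0],[.296,-.955,0],[0,.001,-1]]),
([1.35,-.458,-.251,2.46,-.125,1.123,-.088],[.0602,-.1966,.2096],[[.954,.3,.006],[.3,-.954,-.006],[.004,.008,-1]]),
([1.36,-.304,-.249,2.376,-.089,1.054,-.104],[.0784,-.2568,.2098],[[.955,.296,.006],[.296,-.955,-.005],[.005,.007,-1]])]
def rz(a):return Ro.from_euler('z',a).as_matrix()
def ry(a):return Ro.from_euler('y',a).as_matrix()
def fk(q,p,sg):
    y0,d1,a1,L1,a4,L2,a6,L3,yt=p
    R=rz(y0+sg[0]*q[0]);P=np.array([0,0,d1.real])+R@[a1,0,0]
    R=R@ry(q[1])@rz(sg[1]*q[2]);P=P+R@[a4,0,L1]
    R=R@ry(q[3]);P=P+R@[-a4,0,0];R=R@rz(sg[2]*q[4]);P=P+R@[0,0,L2]
    R=R@ry(q[5]);P=P+R@[a6,0,0];R=R@rz(sg[3]*q[6]+yt);P=P+R@[0,0,L3]
    return P,R
def res(p,sg):
    o=[]
    for q,P,R in D:
        a,b=fk(q,p,sg);o+=list((a-P));o+=list(.3*(b-np.array(R)).ravel())
    o+=list(1e-3*np.array(p)[[2,4,6]])
    return np.array(o)
if __name__=="__main__":
    out=[]
    for sg in itertools.product([1,-1],repeat=4):
        for y0 in(-2.4,-.15,.7):
          for yt in(0,1.57,3.14,-1.57):
            r=least_squares(res,[y0,.35,0,.4,0,.4,0,.25,yt],args=(sg,));out.append((r.cost,sg,r.x))
    out.sort(key=lambda x:x[0])
    for o in out[:8]:print(o[0],o[1],o[2].round(4))
E
python3 kin.py
```

```text
0.0006035391560676593 (-1, -1, -1, -1) [-0.1408  0.2606  0.1955  0.5573  0.0073  0.51    0.2166  0.342   1.4306]
0.0006035391560676764 (-1, -1, -1, -1) [-0.1408  0.2606  0.1955  0.5573  0.0073  0.51    0.2166  0.342   1.4306]
0.0006035391560677043 (-1, -1, -1, -1) [-0.1408  0.2606  0.1955  0.5573  0.0073  0.51    0.2166  0.342   1.4306]
0.0006035391560677171 (-1, -1, -1, -1) [-0.1408  0.2606  0.1955  0.5573  0.0073  0.51    0.2166  0.342   1.4306]
0.0006035391560678047 (-1, -1, -1, -1) [-0.1408  0.2606  0.1955  0.5573  0.0073  0.51    0.2166  0.342  -4.8526]
0.0006035391560678747 (-1, -1, -1, -1) [-0.1408  0.2606  0.1955  0.5573  0.0073  0.51    0.2166  0.342   1.4306]
0.0006035391560692511 (-1, -1, -1, -1) [-0.1408  0.2606  0.1955  0.5573  0.0073  0.51    0.2166  0.342   1.4306]
0.0006035391560721512 (-1, -1, -1, -1) [-0.1408  0.2606  0.1955  0.5573  0.0073  0.51    0.2166  0.3421  1.4306]
```

Request:
move_arm([
  {"claw": 100, "tx": 4, "ty": -1, "tz": -1, "turn": -8},
  {"claw": 100, "tx": 8, "ty": -4, "tz": -2, "turn": -16},
  {"claw": 100, "tx": 12, "ty": -6.5, "tz": -3, "turn": -24},
  {"claw": 100, "tx": 16, "ty": -9, "tz": -4, "turn": -32},
  {"claw": 100, "tx": 20, "ty": -11.5, "tz": -5, "turn": -40},
  {"claw": 100, "tx": 24, "ty": -14, "tz": -5, "turn": -48},
  {"claw": 100, "tx": 28, "ty": -16, "tz": -5, "turn": -56},
  {"claw": 100, "tx": 31, "ty": -17.4, "tz": -5, "turn": -64},
])

```text
t: 2.85
eef_pos: [0.3233, 0.0075, 0.26]
eef_rot: [0.004, 0.756, 0.654, 0.001]
wrist_force: [0.7, -1.3, -0.6]
grip_width: 0.0938
```

```bash
cat >> h.py <<'E'
def log():
    s,M=st();open("log.txt","a").write(repr((list(s["joint_positions"]),list(s["eef_pos"]),M.tolist()))+"\n")
E
python3 -c "from h import *;log()"
```

```text
t 2.85 p [0.3233 0.0075 0.26  ] j [ 8.840e-01 -3.010e-01 -8.630e-01  2.190e+00 -2.440e-01  1.154e+00
 -2.000e-03] w 0.0938 F [ 0.7 -1.3 -0.6]
[[ 0.144  0.99   0.007]
 [ 0.99  -0.143 -0.005]
 [-0.004  0.008 -1.   ]]
```

Request:
move_arm([
  {"claw": 100, "tx": 0, "ty": -4, "tz": 1, "turn": -4},
  {"claw": 100, "tx": 0, "ty": -8, "tz": 2, "turn": -8},
  {"claw": 100, "tx": 0, "ty": -12, "tz": 3, "turn": -8},
  {"claw": 100, "tx": 0, "ty": -16, "tz": 5, "turn": -8},
  {"claw": 100, "tx": 0, "ty": -16, "tz": 5, "turn": -8},
])

```text
t: 3.35
eef_pos: [0.2107, 0.0246, 0.2307]
eef_rot: [0.007, 0.713, 0.701, -0.0]
wrist_force: [-0.5, -0.7, -0.1]
grip_width: 0.0941
```

```bash
python3 -c "from h import *;log()"
```

```text
t 3.35 p [0.2107 0.0246 0.2307] j [ 0.361 -0.487 -0.5    2.403 -0.234  1.175 -0.015] w 0.0941 F [-0.5 -0.7 -0.1]
[[ 0.016  1.     0.009]
 [ 1.    -0.016 -0.01 ]
 [-0.009  0.009 -1.   ]]
```

```bash
cat > kin2.py <<'E'
import numpy as np
from scipy.optimize import least_squares
from kin import D,rz,ry
D=list(D)+[eval(l) for l in open("log.txt")]
sgn=-1
def fk(q,p):
    y0,d1,a1,b1,L1,a4,b4,a4b,L2,b5,a6,b6,L3,yt=p[:14]; o=p[14:21]; q=np.asarray(q)+o
    R=rz(y0-q[0]);P=np.array([0,0,d1])+R@[a1,b1,0]
    R=R@ry(q[1])@rz(-q[2]);P=P+R@[a4,b4,L1]
    R=R@ry(q[3])@rz(-q[4]);P=P+R@[a4b,b5,L2]
    R=R@ry(q[5]);P=P+R@[a6,b6,0];R=R@rz(-q[6]+yt);P=P+R@[0,0,L3]
    return P,R
x0=np.array([-.14,.26,.1955,0,.5573,0,0,0,.51,0,.2166,0,.342,1.43]+[0]*7)
def res(p):
    o=[]
    for q,P,R in D:
        a,b=fk(q,p);o+=list((a-P)*1000);o+=list(300*(b-np.array(R)).ravel())
    return np.array(o+list(10*(p-x0)[2:14])+list(1000*p[14:]))
if __name__=="__main__":
    r=least_squares(res,x0);print(r.x.round(4));n=len(D)
    print(np.abs(r.fun[:12*n].reshape(n,12)).max(1).round(1))
    for q,P,R in D: print((1000*(fk(q,r.x)[0]-P)).round(1), (1000*(fk(q,r.x)[1]-np.array(R)))[:,2].round(1))
    np.save("kp.npy",r.x)
E
python3 kin2.py
```

```text
[ 1.0000e-04  2.7220e-01 -1.0000e-04 -2.8000e-02  5.5440e-01  5.0000e-04
 -3.1400e-02 -1.0000e-04  5.0120e-01 -2.5000e-03  7.2000e-03 -2.5000e-03
  3.4980e-01  1.5713e+00  0.0000e+00  0.0000e+00 -0.0000e+00 -0.0000e+00
 -0.0000e+00  0.0000e+00 -0.0000e+00]
[0.1 0.3 0.3 0.4 0.3 0.1 0.2]
[-0.  -0.1  0.1] [-0.5  0.1  0. ]
[-0.1  0.2 -0.3] [ 0.5 -0.4  0. ]
[ 0.3 -0.1  0.2] [ 0.5 -0.2  0. ]
[-0.2  0.2 -0.1] [-0.6  0.7  0. ]
[ 0.1 -0.2  0.1] [ 0.8 -1.1  0. ]
[-0.  -0.  -0.1] [-0.  0. -0.]
[0.  0.  0.2] [-0.  0. -0.]
```

Request:
move_arm([
  {"claw": 100, "tx": 0, "ty": -5, "tz": 0, "turn": 0},
  {"claw": 100, "tx": 0, "ty": -8, "tz": 0, "turn": 0},
  {"claw": 100, "tx": 0, "ty": -8, "tz": 0, "turn": 0},
  {"claw": 100, "tx": 0, "ty": -8, "tz": 0, "turn": 0},
  {"claw": 100, "tx": 0, "ty": -8, "tz": 0, "turn": 0},
])

```text
t: 3.85
eef_pos: [0.1658, 0.0308, 0.2181]
eef_rot: [-0.029, 0.704, 0.709, -0.02]
wrist_force: [-0.4, -0.3, -0.2]
grip_width: 0.0939
```

```bash
python3 -c "from h import *;log()"
```

```text
t 3.85 p [0.1658 0.0308 0.2181] j [-0.071 -0.494 -0.244  2.458 -0.157  1.232 -0.22 ] w 0.0939 F [-0.4 -0.3 -0.2]
[[-0.006  0.998 -0.069]
 [ 1.     0.007  0.014]
 [ 0.014 -0.069 -0.998]]
```

Request:
move_arm([
  {"claw": 100, "tx": -1, "ty": 5, "tz": 2, "turn": 0},
  {"claw": 100, "tx": -2, "ty": 9, "tz": 5, "turn": 0},
  {"claw": 100, "tx": -3, "ty": 13, "tz": 8, "turn": 0},
  {"claw": 100, "tx": -3, "ty": 14, "tz": 9, "turn": 0},
  {"claw": 100, "tx": -3, "ty": 10.7, "tz": 11.3, "turn": 0},
  {"claw": 100, "tx": -3, "ty": 6.3, "tz": 13.8, "turn": 0},
  {"claw": 100, "tx": -3, "ty": 4, "tz": 15, "turn": 0},
  {"claw": 100, "tx": -3, "ty": 4, "tz": 15, "turn": 0},
])

```text
t: 4.65
eef_pos: [0.2774, -0.0085, 0.1091]
eef_rot: [-0.027, 0.713, 0.7, -0.019]
wrist_force: [0.7, 0.4, -0.4]
grip_width: 0.0941
```

```bash
python3 -c "from h import *;log()"
```

```text
t 4.65 p [ 0.2774 -0.0085  0.1091] j [ 0.542 -0.04  -0.678  2.436 -0.063  0.801 -0.108] w 0.0941 F [ 0.7  0.4 -0.4]
[[ 0.019  0.998 -0.065]
 [ 1.    -0.019  0.012]
 [ 0.01  -0.066 -0.998]]
```

Request:
move_arm([
  {"claw": 100, "tx": 0, "ty": -4.3, "tz": 2.3, "turn": 0},
  {"claw": 100, "tx": 0, "ty": -7, "tz": 4, "turn": 0},
  {"claw": 100, "tx": 0, "ty": -7, "tz": 4, "turn": 0},
  {"claw": 100, "tx": 0, "ty": -7, "tz": 4, "turn": 0},
])

```text
t: 5.05
eef_pos: [0.2521, -0.0091, 0.1027]
eef_rot: [-0.035, 0.713, 0.7, -0.026]
wrist_force: [-0.7, 1.1, -0.2]
grip_width: 0.0942
```

```bash
python3 -c "from h import *;log()"
```

```text
t 5.05 p [ 0.2521 -0.0091  0.1027] j [ 1.072 -0.069 -1.152  2.457 -0.114  0.801 -0.012] w 0.0942 F [-0.7  1.1 -0.2]
[[ 0.02   0.996 -0.086]
 [ 1.    -0.019  0.013]
 [ 0.011 -0.086 -0.996]]
```

Request:
move_arm([
  {"claw": 100, "tx": 0, "ty": -4.3, "tz": 2.3, "turn": 0},
  {"claw": 100, "tx": 0, "ty": -7, "tz": 4, "turn": 0},
  {"claw": 100, "tx": 0, "ty": -7, "tz": 4, "turn": 0},
  {"claw": 100, "tx": 0, "ty": -7, "tz": 4, "turn": 0},
])

```text
t: 5.45
eef_pos: [0.2343, -0.0099, 0.1063]
eef_rot: [-0.048, 0.712, 0.7, -0.039]
wrist_force: [0.2, 0.5, 0.1]
grip_width: 0.0938
```

```bash
python3 -c "from h import *;log()"
```

```text
t 5.45 p [ 0.2343 -0.0099  0.1063] j [ 1.18  -0.108 -1.226  2.461 -0.16   0.846  0.059] w 0.0938 F [0.2 0.5 0.1]
[[ 0.017  0.992 -0.122]
 [ 1.    -0.016  0.013]
 [ 0.011 -0.122 -0.992]]
```

Request:
move_arm([
  {"claw": 100, "tx": 0, "ty": -4.3, "tz": 2.3, "turn": 0},
  {"claw": 100, "tx": 0, "ty": -8, "tz": 5, "turn": 0},
  {"claw": 100, "tx": 0, "ty": -10, "tz": 6, "turn": 0},
  {"claw": 100, "tx": 0, "ty": -10, "tz": 6, "turn": 0},
])

```text
t: 5.85
eef_pos: [0.2137, -0.013, 0.1192]
eef_rot: [-0.06, 0.711, 0.699, -0.05]
wrist_force: [0.4, 0.0, 0.1]
grip_width: 0.0941
```

```bash
python3 -c "from h import *;log()"
```

```text
t 5.85 p [ 0.2137 -0.013   0.1192] j [ 1.26  -0.21  -1.226  2.461 -0.255  0.928  0.212] w 0.0941 F [0.4 0.  0.1]
[[ 0.017  0.988 -0.155]
 [ 1.    -0.015  0.015]
 [ 0.013 -0.156 -0.988]]
```

Request:
move_arm([
  {"claw": 100, "tx": 0, "ty": -3.5, "tz": 3, "turn": 0},
  {"claw": 100, "tx": 0, "ty": -7, "tz": 6.5, "turn": 0},
  {"claw": 100, "tx": 0, "ty": -8, "tz": 8, "turn": 0},
  {"claw": 100, "tx": 0, "ty": -8, "tz": 8, "turn": 0},
])

```text
t: 6.25
eef_pos: [0.2066, -0.0173, 0.1133]
eef_rot: [-0.074, 0.71, 0.698, -0.061]
wrist_force: [-0.6, 0.2, -0.1]
grip_width: 0.0941
```

```bash
python3 -c "from h import *;log()"
```

```text
t 6.25 p [ 0.2066 -0.0173  0.1133] j [ 1.232 -0.135 -1.226  2.461 -0.179  0.927  0.125] w 0.0941 F [-0.6  0.2 -0.1]
[[ 0.019  0.982 -0.189]
 [ 1.    -0.016  0.02 ]
 [ 0.016 -0.189 -0.982]]
```

Request:
move_arm([
  {"claw": 100, "tx": 0, "ty": -3.5, "tz": 3, "turn": 0},
  {"claw": 100, "tx": 0, "ty": -7, "tz": 6.5, "turn": 0},
  {"claw": 100, "tx": 0, "ty": -8, "tz": 8, "turn": 0},
  {"claw": 100, "tx": 0, "ty": -8, "tz": 8, "turn": 0},
  {"claw": 100, "tx": 0, "ty": -8, "tz": 8, "turn": 0},
])

```text
t: 6.75
eef_pos: [0.1987, -0.0242, 0.108]
eef_rot: [-0.087, 0.709, 0.696, -0.072]
wrist_force: [-0.1, -0.3, -0.6]
grip_width: 0.0941
```

```bash
python3 -c "from h import *;log()"
```

```text
t 6.75 p [ 0.1987 -0.0242  0.108 ] j [ 1.221 -0.07  -1.225  2.461 -0.11   0.932  0.06 ] w 0.0941 F [-0.1 -0.3 -0.6]
[[ 0.022  0.975 -0.223]
 [ 1.    -0.017  0.023]
 [ 0.019 -0.223 -0.975]]
```

```bash
cat >> h.py <<'E'
def delta(target,name="TCP"):
    s,M=st();d=M.T@(np.asarray(target)-s["eef_pos"]);print("need cm",(100*d).round(2));
E
python3 -c "
from h import *;delta([.2,0.02,.26]);delta([.42,.277,.25])"
```

```text
t 6.75 p [ 0.1987 -0.0242  0.108 ] j [ 1.221 -0.07  -1.225  2.461 -0.11   0.932  0.06 ] w 0.0941 F [-0.1 -0.3 -0.6]
[[ 0.022  0.975 -0.223]
 [ 1.    -0.017  0.023]
 [ 0.019 -0.223 -0.975]]
need cm [  4.71  -3.34 -14.74]
t 6.75 p [ 0.1987 -0.0242  0.108 ] j [ 1.221 -0.07  -1.225  2.461 -0.11   0.932  0.06 ] w 0.0941 F [-0.1 -0.3 -0.6]
[[ 0.022  0.975 -0.223]
 [ 1.    -0.017  0.023]
 [ 0.019 -0.223 -0.975]]
need cm [ 30.85  17.9  -18.06]
```

Request:
move_arm([
  {"claw": 100, "tx": 3, "ty": 2.5, "tz": -3, "turn": 0},
  {"claw": 100, "tx": 7, "ty": 4, "tz": -6, "turn": 0},
  {"claw": 100, "tx": 11, "ty": 6, "tz": -8.5, "turn": 0},
  {"claw": 100, "tx": 15, "ty": 8.5, "tz": -10.5, "turn": 0},
  {"claw": 100, "tx": 19, "ty": 11, "tz": -12.5, "turn": 0},
  {"claw": 100, "tx": 23, "ty": 13.5, "tz": -14.5, "turn": 0},
  {"claw": 100, "tx": 27, "ty": 16, "tz": -16.5, "turn": 0},
  {"claw": 100, "tx": 30.8, "ty": 17.9, "tz": -18, "turn": 0},
])

```text
t: 7.55
eef_pos: [0.4191, 0.2744, 0.2482]
eef_rot: [-0.087, 0.71, 0.695, -0.072]
wrist_force: [-0.4, -1.2, 0.8]
grip_width: 0.0939
```

```bash
python3 -c "from h import *;log();snap('wrist','w1')"
```

```text
t 7.55 p [0.4191 0.2744 0.2482] j [ 0.285  0.427 -1.137  1.765  0.208  1.333 -0.926] w 0.0939 F [-0.4 -1.2  0.8]
[[ 0.023  0.974 -0.223]
 [ 1.    -0.018  0.023]
 [ 0.018 -0.224 -0.974]]
```

View pics/w1.png

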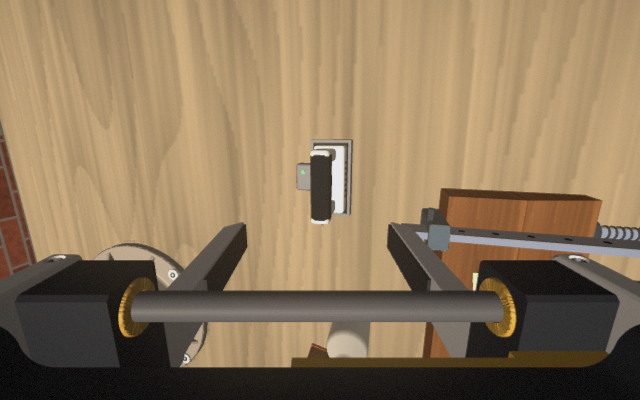

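```bash
python3 -c "
from h import *
d=L('w1');crop(d,280,120,380,240,5,'w1c.png');print(-d['R'].T@d['t'])"
```

```text
[0.4617483  0.3425582  0.42454538]
```

View pics/w1c.png

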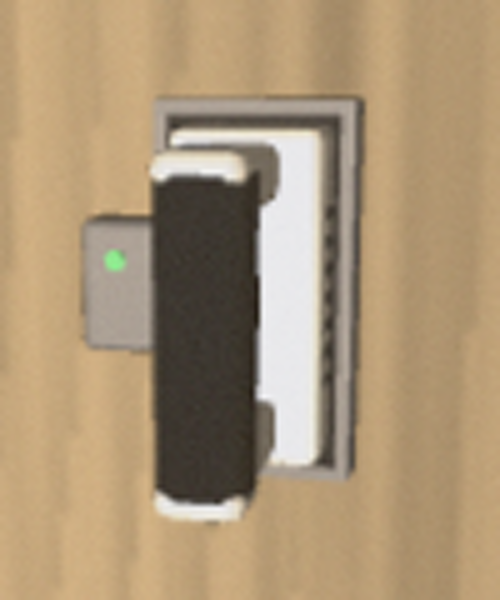

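```bash
python3 -c "
from h import *
d=L('w1');C=lambda U,V:((U+.5)/5-.5+280,(V+.5)/5-.5+120)
for q in [(199,178),(199,502),(199,340),(157,340),(242,340),(199,155),(199,518)]: print(q,onz(d,*C(*q),.095).round(4))
for q in [(155,100),(360,98),(350,478)]: print('crad',onz(d,*C(*q),.02).round(4))
for q in [(325,130),(318,462)]: print('head',onz(d,*C(*q),.034).round(4))
"
```

```text
(199, 178) [0.3889 0.3152 0.095 ]
(199, 502) [0.3877 0.236  0.095 ]
(199, 340) [0.3883 0.2766 0.095 ]
(157, 340) [0.378  0.2764 0.095 ]
(242, 340) [0.3988 0.2769 0.095 ]
(199, 155) [0.389  0.3205 0.095 ]
(199, 518) [0.3876 0.2319 0.095 ]
crad [0.3599 0.331  0.02  ]
crad [0.4183 0.3309 0.02  ]
crad [0.4164 0.2215 0.02  ]
head [0.4104 0.323  0.034 ]
head [0.4088 0.23   0.034 ]
```

```bash
python3 -c "
from h import *;delta([.399,.277,.16]);delta([.399,.277,.0675])"
```

```text
t 7.6 p [0.4207 0.2816 0.25  ] j [ 0.273  0.433 -1.137  1.755  0.21   1.334 -0.931] w 0.0937 F [-1.3 -1.8 -0.6]
[[ 0.019  0.975 -0.222]
 [ 1.    -0.013  0.027]
 [ 0.024 -0.222 -0.975]]
need cm [-0.72 -0.1   9.24]
t 7.6 p [0.4207 0.2816 0.25  ] j [ 0.273  0.433 -1.137  1.755  0.21   1.334 -0.931] w 0.0937 F [-1.3 -1.8 -0.6]
[[ 0.019  0.975 -0.222]
 [ 1.    -0.013  0.027]
 [ 0.024 -0.222 -0.975]]
need cm [-0.94  1.95 18.26]
```

Request:
move_arm([
  {"claw": 100, "tx": -0.7, "ty": 0, "tz": 4.5, "turn": 0},
  {"claw": 100, "tx": -0.7, "ty": 0, "tz": 9, "turn": 0},
  {"claw": 100, "tx": -0.8, "ty": 1, "tz": 13, "turn": 0},
  {"claw": 100, "tx": -0.9, "ty": 1.5, "tz": 15, "turn": 0},
  {"claw": 100, "tx": -0.9, "ty": 1.5, "tz": 15, "turn": 0},
])

```text
t: 8.1
eef_pos: [0.3972, 0.2663, 0.0963]
eef_rot: [-0.088, 0.709, 0.696, -0.074]
wrist_force: [-0.1, 0.2, 0.0]
grip_width: 0.0938
```

```bash
python3 -c "
from h import *;delta([.399,.277,.0675]);snap('scene','s1');snap('wrist','w2');crop(L('s1'),270,80,430,200,5,'s1c.png')"
```

```text
t 8.1 p [0.3972 0.2663 0.0963] j [ 0.195  0.568 -1.036  1.958  0.35   1.053 -1.021] w 0.0938 F [-0.1  0.2  0. ]
[[ 0.021  0.974 -0.227]
 [ 1.    -0.017  0.022]
 [ 0.017 -0.227 -0.974]]
need cm [1.03 0.81 2.79]
```

View pics/s1c.png

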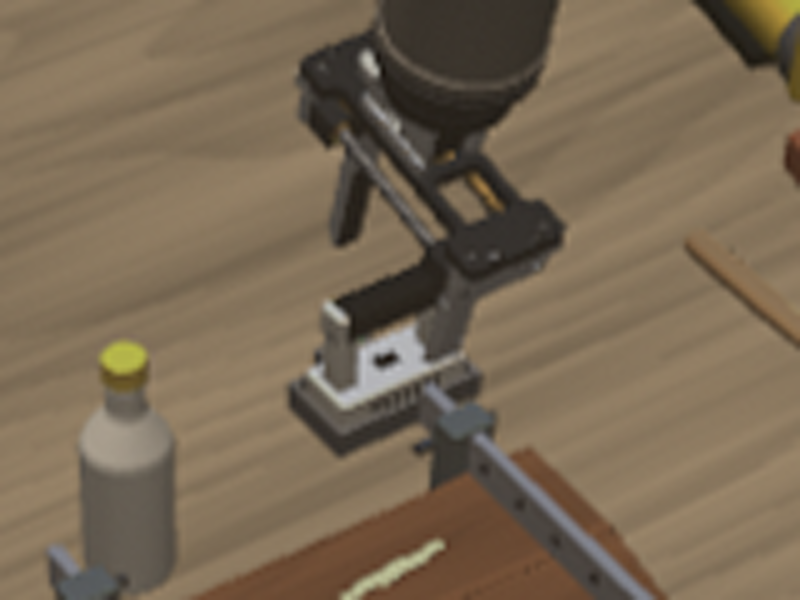

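View pics/w2.png

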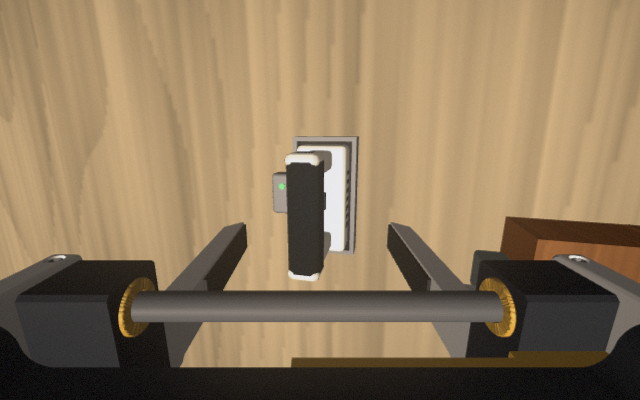

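```bash
python3 -c "
from h import *;delta([.401,.277,.0675])"
```

```text
t 8.2 p [0.3986 0.2676 0.0992] j [ 0.196  0.565 -1.039  1.955  0.349  1.055 -1.02 ] w 0.094 F [0.7 1.  0.2]
[[ 0.021  0.975 -0.223]
 [ 1.    -0.017  0.023]
 [ 0.019 -0.223 -0.975]]
need cm [0.88 0.92 3.06]
```

Request:
move_arm([
  {"claw": 100, "tx": 0.9, "ty": 0.5, "tz": 1.5, "turn": 0},
  {"claw": 100, "tx": 0.9, "ty": 0.9, "tz": 3, "turn": 0},
  {"claw": 100, "tx": 0.9, "ty": 0.9, "tz": 3, "turn": 0},
  {"claw": 60, "tx": 0.9, "ty": 0.9, "tz": 3, "turn": 0},
  {"claw": 20, "tx": 0.9, "ty": 0.9, "tz": 3, "turn": 0},
  {"claw": 10, "tx": 0.9, "ty": 0.9, "tz": 3, "turn": 0},
  {"claw": 10, "tx": 0.9, "ty": 0.9, "tz": 3, "turn": 0},
  {"claw": 10, "tx": 0.9, "ty": 0.9, "tz": 3, "turn": 0},
], newtons=12)

```text
t: 9.0
eef_pos: [0.4008, 0.2768, 0.0677]
eef_rot: [-0.087, 0.709, 0.696, -0.072]
wrist_force: [-0.7, -1.0, 1.5]
grip_width: 0.0574
```

```bash
python3 -c "
from h import *;st();snap('scene','s2');snap('wrist','w3');crop(L('s2'),270,80,430,200,5,'s2c.png')"
```

```text
t 9.0 p [0.4008 0.2768 0.0677] j [ 0.147  0.614 -1.     1.962  0.394  1.007 -1.059] w 0.0574 F [-0.7 -1.   1.5]
[[ 0.021  0.975 -0.223]
 [ 1.    -0.017  0.023]
 [ 0.019 -0.223 -0.975]]
```

View pics/s2c.png

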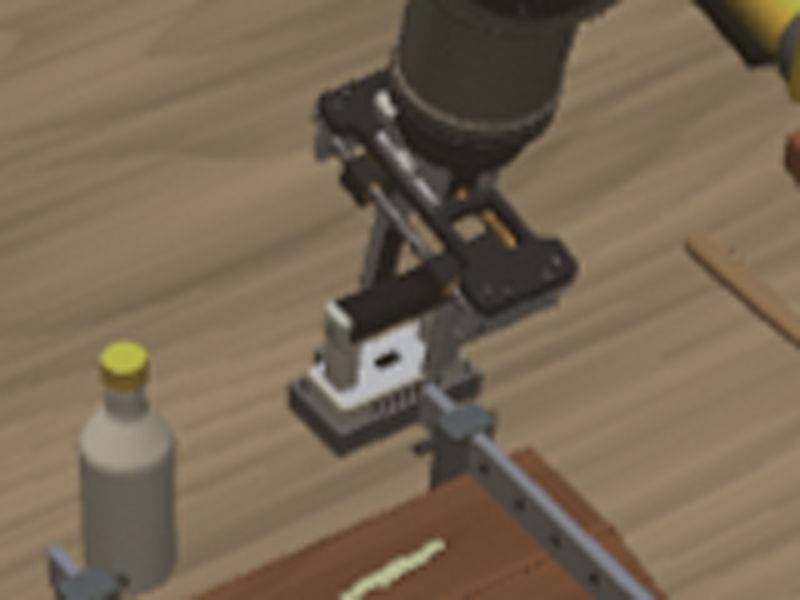

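View pics/w3.png

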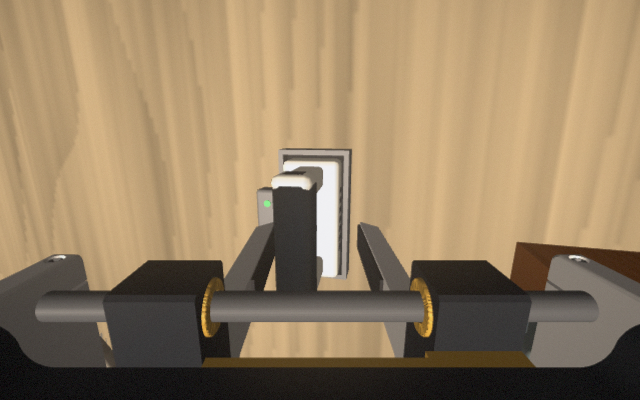

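Request:
move_arm([
  {"claw": 10, "tx": 0, "ty": 0, "tz": 0, "turn": 0},
  {"claw": 10, "tx": 0, "ty": 0, "tz": 0, "turn": 0},
  {"claw": 10, "tx": 0, "ty": 0, "tz": 0, "turn": 0},
  {"claw": 10, "tx": 0, "ty": 0, "tz": 0, "turn": 0},
])

```text
t: 9.5
eef_pos: [0.4007, 0.2768, 0.0675]
eef_rot: [-0.087, 0.709, 0.696, -0.072]
wrist_force: [-1.3, 0.0, 0.2]
grip_width: 0.0239
```

```bash
python3 -c "
from h import *;st();snap('scene','s3');snap('wrist','w4');crop(L('s3'),270,80,430,200,5,'s3c.png')"
```

```text
t 9.5 p [0.4007 0.2768 0.0675] j [ 0.147  0.615 -1.     1.962  0.394  1.007 -1.059] w 0.0239 F [-1.3  0.   0.2]
[[ 0.021  0.975 -0.223]
 [ 1.    -0.017  0.023]
 [ 0.019 -0.223 -0.975]]
```

View pics/w4.png

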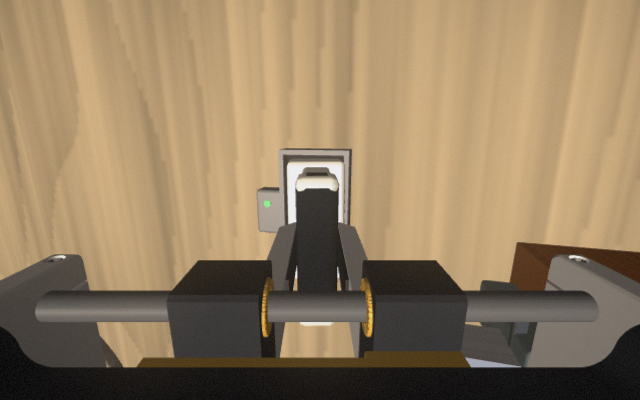

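Request:
move_arm([
  {"claw": 10, "tx": 0, "ty": 0, "tz": 0, "turn": 0},
  {"claw": 10, "tx": 0, "ty": 0, "tz": 0, "turn": 0},
  {"claw": 10, "tx": 0, "ty": -0.2, "tz": -1, "turn": 0},
  {"claw": 10, "tx": 0, "ty": -0.5, "tz": -2, "turn": 0},
  {"claw": 10, "tx": 0.1, "ty": -0.9, "tz": -4, "turn": 0},
  {"claw": 10, "tx": 0.2, "ty": -2, "tz": -8, "turn": 0},
  {"claw": 10, "tx": 0.3, "ty": -3, "tz": -12, "turn": 0},
  {"claw": 10, "tx": 0.3, "ty": -4, "tz": -16, "turn": 0},
], newtons=40)

```text
t: 10.4
eef_pos: [0.3972, 0.2769, 0.2348]
eef_rot: [-0.087, 0.709, 0.696, -0.072]
wrist_force: [1.1, 0.3, -3.1]
grip_width: 0.0238
```

```bash
python3 -c "
from h import *;log();snap('scene','s4');snap('wrist','w5')"
```

```text
t 10.4 p [0.3972 0.2769 0.2348] j [ 0.284  0.404 -1.14   1.819  0.19   1.288 -0.934] w 0.0238 F [ 1.1  0.3 -3.1]
[[ 0.021  0.975 -0.222]
 [ 1.    -0.016  0.023]
 [ 0.019 -0.223 -0.975]]
```

View pics/s4.png

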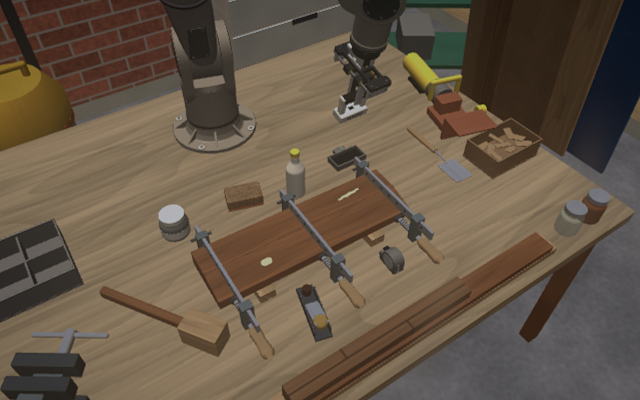

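View pics/w5.png

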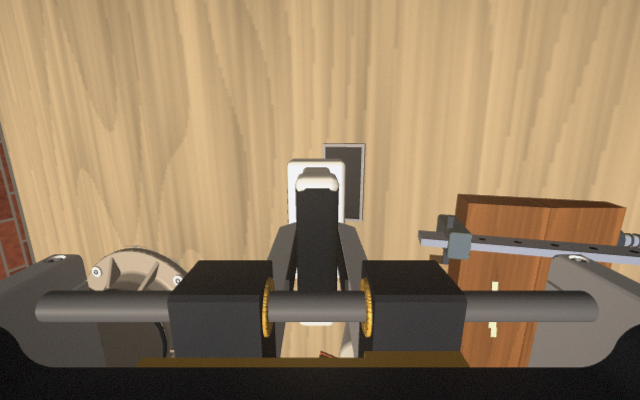

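```bash
python3 -c "
from h import *
d=L('w5');crop(d,250,120,390,340,3.5,'w5c.png')"
```

```text
(no output)
```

View pics/w5c.png

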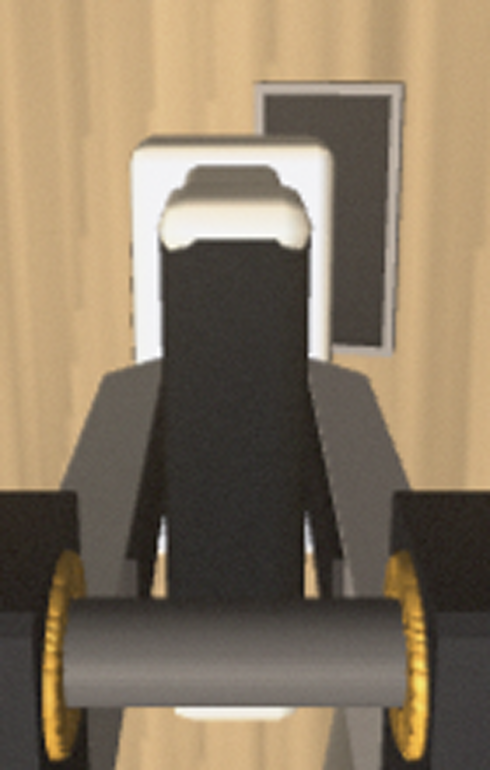

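```bash
cat > off.py <<'E'
from h import *
from scipy.optimize import least_squares
line=open("log.txt").read().strip().split("\n")[-1];q,P,M=eval(line);M=np.array(M);P=np.array(P)
d=L('w5');c=lambda U,V:((U+.5)/3.5-.5+250,(V+.5)/3.5-.5+120)
# lamp pt (x,y,z window frame) -> tool: lamp y->tool x, lamp x->tool y, lamp z-> -tool z
obs=[((-.012,.0396,.087),(161,245)),((.012,.0396,.087),(307,245)),((-.022,.048,.026),(131,148)),((.022,.048,.026),(333,148)),((0,-.046,.087),(235,718))]
def f(o,w=1):
    r=[]
    for X,uv in obs:
        T=np.array([o[0]+X[1],o[1]+X[0],o[2]-X[2]]);r+=list(proj(d,P+M@T)-c(*uv))
    return np.array(r)
r=least_squares(f,[0,0,.056]);print(r.x,r.fun.reshape(-1,2).round(1));print(f([0,0,.056]).reshape(-1,2).round(1))
E
python3 off.py
```

```text
[-0.00033054  0.00074613  0.0552491 ] [[-0.9  0.6]
 [ 1.   0.7]
 [-0.3 -0.5]
 [ 0.7 -0.5]
 [-0.5 -0.7]]
[[-2.1 -0.2]
 [-0.5 -0.2]
 [-1.2 -1.1]
 [-0.4 -1. ]
 [-1.7 -1.9]]
```

```bash
python3 -c "
from h import *;delta([.66,-.165,.25])"
```

```text
t 10.5 p [0.3989 0.2786 0.2376] j [ 0.284  0.4   -1.142  1.815  0.19   1.287 -0.934] w 0.0239 F [ 0.1  0.9 -3.9]
[[ 0.021  0.976 -0.216]
 [ 1.    -0.016  0.026]
 [ 0.021 -0.216 -0.976]]
need cm [-43.76  25.93  -7.98]
```

Request:
move_arm([
  {"claw": 10, "tx": -2, "ty": 1, "tz": -2, "turn": 0},
  {"claw": 10, "tx": -6, "ty": 3.5, "tz": -4, "turn": 0},
  {"claw": 10, "tx": -10, "ty": 6, "tz": -5, "turn": 0},
  {"claw": 10, "tx": -14, "ty": 8.3, "tz": -6, "turn": 0},
  {"claw": 10, "tx": -18, "ty": 10.7, "tz": -7, "turn": 0},
  {"claw": 10, "tx": -22, "ty": 13, "tz": -8, "turn": 0},
  {"claw": 10, "tx": -26, "ty": 15.4, "tz": -8, "turn": 0},
  {"claw": 10, "tx": -30, "ty": 17.8, "tz": -8, "turn": 0},
])

```text
t: 11.3
eef_pos: [0.5831, -0.0299, 0.2651]
eef_rot: [-0.086, 0.71, 0.696, -0.072]
wrist_force: [1.4, 0.0, -3.5]
grip_width: 0.0242
```

Request:
move_arm([
  {"claw": 10, "tx": -4, "ty": 2.2, "tz": 0, "turn": 0},
  {"claw": 10, "tx": -7.5, "ty": 4.4, "tz": 0, "turn": 0},
  {"claw": 10, "tx": -11, "ty": 6.3, "tz": 0, "turn": 0},
  {"claw": 10, "tx": -13, "ty": 7.8, "tz": 0, "turn": 0},
  {"claw": 10, "tx": -13.7, "ty": 8.2, "tz": 0, "turn": 0},
  {"claw": 10, "tx": -13.7, "ty": 8.2, "tz": 0, "turn": 0},
])

```text
t: 11.9
eef_pos: [0.6593, -0.1668, 0.2435]
eef_rot: [-0.087, 0.71, 0.695, -0.072]
wrist_force: [-1.3, 0.4, -3.3]
grip_width: 0.0235
```

```bash
python3 -c "
from h import *;log();snap('wrist','w6');delta([.6604,-.1646,.1376])"
```

```text
t 11.9 p [ 0.6593 -0.1668  0.2435] j [ 0.674  0.704 -0.911  1.301  0.477  1.606 -0.226] w 0.0235 F [-1.3  0.4 -3.3]
[[ 0.023  0.974 -0.223]
 [ 1.    -0.018  0.024]
 [ 0.019 -0.224 -0.974]]
t 11.95 p [ 0.6591 -0.1655  0.2441] j [ 0.674  0.703 -0.912  1.302  0.476  1.606 -0.227] w 0.0236 F [-0.6  0.7 -3.7]
[[ 0.021  0.975 -0.223]
 [ 1.    -0.016  0.024]
 [ 0.02  -0.223 -0.975]]
need cm [-0.12  2.5  10.35]
```

View pics/w6.png

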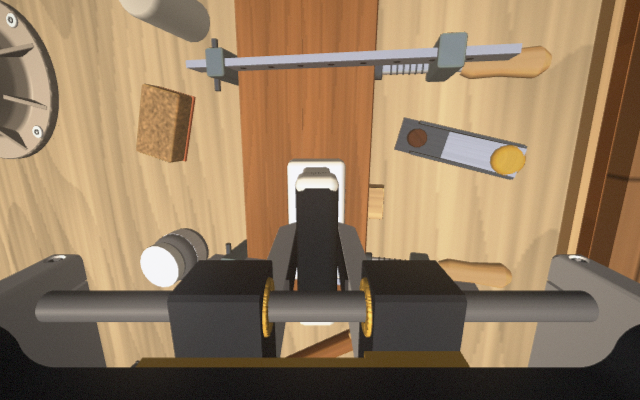

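Request:
move_arm([
  {"claw": 10, "tx": -4, "ty": 0, "tz": 0, "turn": 0},
  {"claw": 10, "tx": -8, "ty": 0, "tz": 0, "turn": 0},
  {"claw": 10, "tx": -9, "ty": 0, "tz": 0, "turn": 0},
  {"claw": 10, "tx": -9, "ty": 0, "tz": 0, "turn": 0},
  {"claw": 10, "tx": -9, "ty": 0, "tz": 0, "turn": 0},
])

```text
t: 12.45
eef_pos: [0.6575, -0.2541, 0.2431]
eef_rot: [-0.087, 0.709, 0.697, -0.072]
wrist_force: [1.1, 0.6, -2.7]
grip_width: 0.0235
```

```bash
python3 -c "
from h import *;d=snap('wrist','w7');log();crop(d,180,0,480,210,2.66,'w7c.png')"
```

```text
t 12.5 p [ 0.6577 -0.2538  0.2432] j [ 0.748  0.735 -0.887  1.236  0.512  1.635 -0.102] w 0.0239 F [-0.4  0.8 -2.9]
[[ 0.019  0.975 -0.222]
 [ 1.    -0.014  0.023]
 [ 0.019 -0.222 -0.975]]
```

View pics/w7c.png

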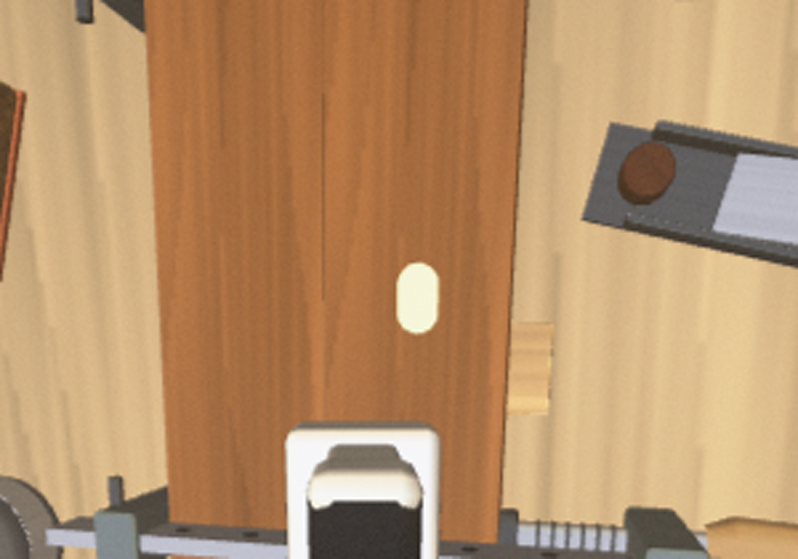

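```bash
python3 -c "
from h import *
d=L('w7');c=lambda U,V:((U+.5)/2.66-.5+180,(V+.5)/2.66-.5)
k=onz(d,*c(418,298),.0693);print('knot',k)
for q in [(418,263),(418,333)]: print(onz(d,*c(*q),.0693))
for q in [(147,2),(170,525)]: print('near',onz(d,*c(*q),.08))
for q in [(323,100),(323,290)]: print('ridge',onz(d,*c(*q),.08))
for q in [(526,2),(498,500)]: print('far',onz(d,*c(*q),.0586))
"
```

```text
knot [ 0.64469872 -0.16375873  0.0693    ]
[ 0.64466927 -0.14894668  0.0693    ]
[ 0.64472876 -0.17886754  0.0693    ]
near [ 0.52889266 -0.03945226  0.08      ]
near [ 0.52173737 -0.26962897  0.08      ]
ridge [ 0.60599356 -0.08362002  0.08      ]
ridge [ 0.60392494 -0.15986474  0.08      ]
far [ 0.68768928 -0.04732666  0.0586    ]
far [ 0.68159825 -0.25630971  0.0586    ]
```

```bash
python3 -c "
from h import *;delta([.6609,-.1652,.2]);delta([.6609,-.1652,.145])"
```

```text
t 12.5 p [ 0.6577 -0.2538  0.2432] j [ 0.748  0.735 -0.887  1.236  0.512  1.635 -0.102] w 0.0239 F [-0.4  0.8 -2.9]
[[ 0.019  0.975 -0.222]
 [ 1.    -0.014  0.023]
 [ 0.019 -0.222 -0.975]]
need cm [8.78 1.15 4.34]
t 12.5 p [ 0.6577 -0.2538  0.2432] j [ 0.748  0.735 -0.887  1.236  0.512  1.635 -0.102] w 0.0239 F [-0.4  0.8 -2.9]
[[ 0.019  0.975 -0.222]
 [ 1.    -0.014  0.023]
 [ 0.019 -0.222 -0.975]]
need cm [8.67 2.38 9.71]
```

Request:
move_arm([
  {"claw": 10, "tx": 4, "ty": 0, "tz": 0, "turn": 0},
  {"claw": 10, "tx": 8, "ty": 1, "tz": 2, "turn": 0},
  {"claw": 10, "tx": 8.7, "ty": 1.2, "tz": 4.3, "turn": 0},
  {"claw": 10, "tx": 8.7, "ty": 1.2, "tz": 4.3, "turn": 0},
  {"claw": 10, "tx": 8.7, "ty": 1.8, "tz": 7, "turn": 0},
  {"claw": 10, "tx": 8.7, "ty": 2.2, "tz": 9, "turn": 0},
  {"claw": 10, "tx": 8.7, "ty": 2.4, "tz": 9.7, "turn": 0},
  {"claw": 10, "tx": 8.7, "ty": 2.4, "tz": 9.7, "turn": 0},
])

```text
t: 13.3
eef_pos: [0.6611, -0.1675, 0.1444]
eef_rot: [-0.087, 0.709, 0.696, -0.072]
wrist_force: [0.4, -0.8, -2.7]
grip_width: 0.0235
```

```bash
python3 -c "
from h import *;snap('scene','s5');delta([.6609,-.1652,.1376]);crop(L('s5'),180,190,340,310,5,'s5c.png')"
```

```text
t 13.35 p [ 0.6615 -0.1674  0.1453] j [ 0.671  0.783 -0.882  1.394  0.532  1.46  -0.261] w 0.0236 F [ 0.5  0.7 -2.6]
[[ 0.022  0.975 -0.222]
 [ 1.    -0.017  0.023]
 [ 0.019 -0.222 -0.975]]
need cm [0.21 0.11 0.77]
```

View pics/s5c.png

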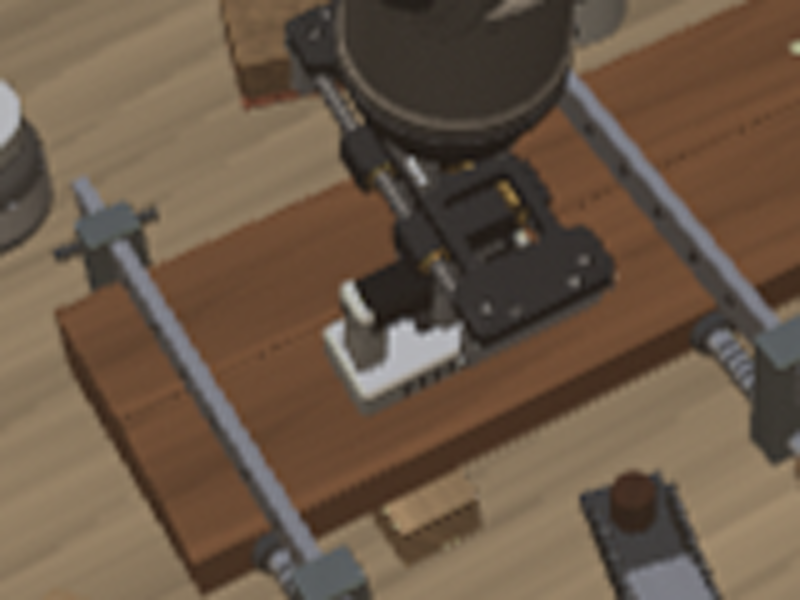

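Request:
move_arm([
  {"claw": 10, "tx": 0.2, "ty": 0.1, "tz": 0.4, "turn": 0},
  {"claw": 10, "tx": 0.2, "ty": 0.1, "tz": 0.75, "turn": 0},
  {"claw": 10, "tx": 0.2, "ty": 0.1, "tz": 0.75, "turn": 0},
  {"claw": 10, "tx": 0.2, "ty": 0.1, "tz": 0.75, "turn": 0},
])

```text
t: 13.75
eef_pos: [0.6605, -0.1653, 0.1371]
eef_rot: [-0.087, 0.709, 0.696, -0.072]
wrist_force: [-0.4, -0.5, -2.7]
grip_width: 0.024
```

Run:
```python
from h import *
d=snap('scene','s6');s,M=st();P=s["eef_pos"]
im=d["pixels"][:,:,::-1].copy();im=cv2.resize(im[190:310,180:340],None,fx=5,fy=5,interpolation=cv2.INTER_CUBIC)
W=P+M@[0,0,.0555]
for X in [(-.022,-.048,0),(.022,-.048,0),(.022,.048,0),(.022,-.048,.026),(-.022,-.048,.026)]:
    u=proj(d,W+M@[X[1],X[0],-X[2]]);p=(u-[180,190]+.5)*5-.5;cv2.circle(im,tuple(int(round(v)) for v in p),4,(0,0,255),1)
cv2.imwrite("pics/s6c.png",im)
K0=np.array([.6447,-.1638,.069]);c=np.cos(.2618);sn=np.sin(.2618);y=-.028
z=np.array([sn,sn*y,c]);yy=np.array([-y,1,0]);yy/=np.linalg.norm(yy);x=np.cross(yy,z)
e=W-K0;print("knot frame mm",1000*np.array([e@x,e@yy,e@z]),"ang",np.arccos(-M[:,2]@z))
```

```text
t 13.8 p [ 0.6606 -0.1653  0.1371] j [ 0.669  0.788 -0.88   1.404  0.536  1.447 -0.267] w 0.0235 F [ 0.1 -0.5 -2.5]
[[ 0.021  0.975 -0.222]
 [ 1.    -0.017  0.023]
 [ 0.019 -0.223 -0.975]]
knot frame mm [-0.1800288  -0.1207801  14.42460976] ang 0.04002146755007027
```

View pics/s6c.png

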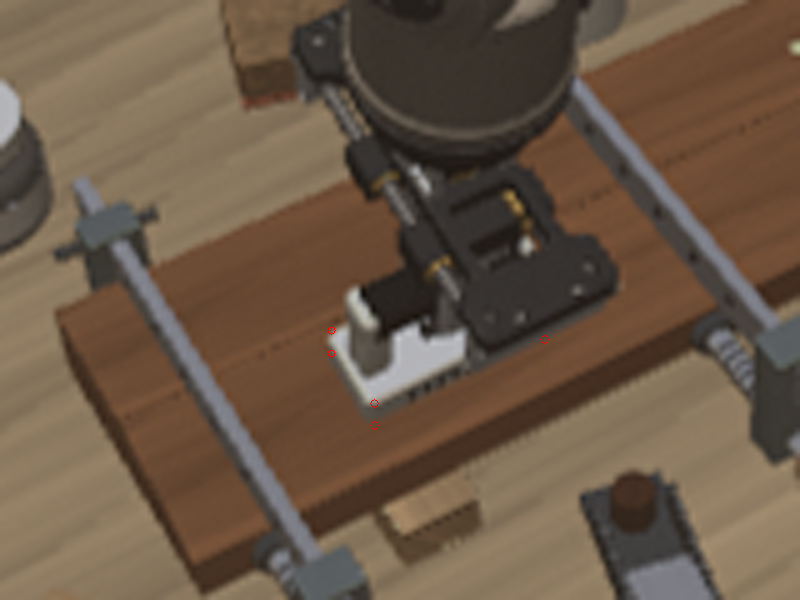

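Request:
move_arm([
  {"claw": 10, "tx": 0, "ty": 0, "tz": 0, "turn": 0},
  {"claw": 10, "tx": 0, "ty": 0, "tz": 0, "turn": 0},
  {"claw": 10, "tx": 0, "ty": 0, "tz": 0, "turn": 0},
  {"claw": 10, "tx": 0, "ty": 0, "tz": 0, "turn": 0},
  {"claw": 10, "tx": 0, "ty": 0, "tz": 0, "turn": 0},
  {"claw": 10, "tx": 0, "ty": 0, "tz": 0, "turn": 0},
  {"claw": 10, "tx": 0, "ty": 0, "tz": 0, "turn": 0},
  {"claw": 10, "tx": 0, "ty": 0, "tz": 0, "turn": 0},
])

```text
t: 14.6
eef_pos: [0.6605, -0.1652, 0.1369]
eef_rot: [-0.087, 0.709, 0.696, -0.072]
wrist_force: [0.1, -0.9, -3.6]
grip_width: 0.0237
```

Request:
move_arm([
  {"claw": 10, "tx": 0, "ty": 0, "tz": 0, "turn": 0},
  {"claw": 10, "tx": 0, "ty": 0, "tz": 0, "turn": 0},
  {"claw": 10, "tx": 0, "ty": 0, "tz": 0, "turn": 0},
  {"claw": 10, "tx": 0, "ty": 0, "tz": 0, "turn": 0},
  {"claw": 10, "tx": 0, "ty": 0, "tz": 0, "turn": 0},
  {"claw": 10, "tx": 0, "ty": 0, "tz": 0, "turn": 0},
  {"claw": 10, "tx": 0, "ty": 0, "tz": 0, "turn": 0},
  {"claw": 10, "tx": 0, "ty": 0, "tz": 0, "turn": 0},
])

```text
t: 15.4
eef_pos: [0.6605, -0.1652, 0.1368]
eef_rot: [-0.087, 0.709, 0.696, -0.072]
wrist_force: [0.2, 0.1, -2.5]
grip_width: 0.0239
```

Request:
move_arm([
  {"claw": 10, "tx": 0, "ty": 0, "tz": 0, "turn": 0},
  {"claw": 10, "tx": 0, "ty": 0, "tz": 0, "turn": 0},
  {"claw": 10, "tx": 0, "ty": 0, "tz": 0, "turn": 0},
  {"claw": 10, "tx": 0, "ty": 0, "tz": 0, "turn": 0},
  {"claw": 10, "tx": 0, "ty": 0, "tz": 0, "turn": 0},
  {"claw": 10, "tx": 0, "ty": 0, "tz": 0, "turn": 0},
  {"claw": 10, "tx": 0, "ty": 0, "tz": 0, "turn": 0},
  {"claw": 10, "tx": 0, "ty": 0, "tz": 0, "turn": 0},
])

```text
t: 16.2
eef_pos: [0.6605, -0.1652, 0.1368]
eef_rot: [-0.087, 0.709, 0.696, -0.072]
wrist_force: [-0.2, 0.3, -4.0]
grip_width: 0.0237
```

Request:
move_arm([
  {"claw": 10, "tx": 0, "ty": 0, "tz": 0, "turn": 0},
  {"claw": 10, "tx": 0, "ty": 0, "tz": 0, "turn": 0},
  {"claw": 10, "tx": 0, "ty": 0, "tz": 0, "turn": 0},
  {"claw": 10, "tx": 0, "ty": 0, "tz": 0, "turn": 0},
  {"claw": 10, "tx": 0, "ty": 0, "tz": 0, "turn": 0},
  {"claw": 10, "tx": 0, "ty": 0, "tz": 0, "turn": 0},
  {"claw": 10, "tx": 0, "ty": 0, "tz": 0, "turn": 0},
  {"claw": 10, "tx": 0, "ty": 0, "tz": 0, "turn": 0},
])

```text
t: 17.0
eef_pos: [0.6605, -0.1653, 0.1368]
eef_rot: [-0.087, 0.709, 0.696, -0.072]
wrist_force: [0.2, 1.1, -3.5]
grip_width: 0.0236
```

```bash
python3 -c "
from h import *;delta([.6609,-.1652,.1376])
for z in (.2,.3,.45): delta([.66,-.165,z])"
```

```text
t 17.0 p [ 0.6605 -0.1653  0.1368] j [ 0.669  0.788 -0.88   1.405  0.536  1.447 -0.267] w 0.0236 F [ 0.2  1.1 -3.5]
[[ 0.021  0.975 -0.223]
 [ 1.    -0.017  0.023]
 [ 0.019 -0.223 -0.975]]
need cm [ 0.01  0.02 -0.09]
t 17.0 p [ 0.6605 -0.1653  0.1368] j [ 0.669  0.788 -0.88   1.405  0.536  1.447 -0.267] w 0.0236 F [ 0.2  1.1 -3.5]
[[ 0.021  0.975 -0.223]
 [ 1.    -0.017  0.023]
 [ 0.019 -0.223 -0.975]]
need cm [ 0.14 -1.46 -6.15]
t 17.0 p [ 0.6605 -0.1653  0.1368] j [ 0.669  0.788 -0.88   1.405  0.536  1.447 -0.267] w 0.0236 F [ 0.2  1.1 -3.5]
[[ 0.021  0.975 -0.223]
 [ 1.    -0.017  0.023]
 [ 0.019 -0.223 -0.975]]
need cm [  0.33  -3.69 -15.89]
t 17.0 p [ 0.6605 -0.1653  0.1368] j [ 0.669  0.788 -0.88   1.405  0.536  1.447 -0.267] w 0.0236 F [ 0.2  1.1 -3.5]
[[ 0.021  0.975 -0.223]
 [ 1.    -0.017  0.023]
 [ 0.019 -0.223 -0.975]]
need cm [  0.61  -7.03 -30.51]
```

Request:
move_arm([
  {"claw": 10, "tx": 0.1, "ty": -0.7, "tz": -3, "turn": 0},
  {"claw": 10, "tx": 0.1, "ty": -1.5, "tz": -6.5, "turn": 0},
  {"claw": 10, "tx": 2, "ty": -2.3, "tz": -10.5, "turn": 0},
  {"claw": 10, "tx": 4, "ty": -2.5, "tz": -14.5, "turn": 0},
  {"claw": 10, "tx": 7, "ty": -2, "tz": -18, "turn": 0},
  {"claw": 10, "tx": 10, "ty": -1, "tz": -21, "turn": 0},
  {"claw": 10, "tx": 13, "ty": 0, "tz": -24, "turn": 0},
  {"claw": 10, "tx": 16, "ty": 1, "tz": -27, "turn": 0},
])

```text
t: 17.8
eef_pos: [0.7341, -0.0108, 0.4021]
eef_rot: [-0.087, 0.71, 0.696, -0.072]
wrist_force: [0.3, -0.1, -3.9]
grip_width: 0.0238
```

```bash
python3 -c "
from h import *;log()"; python3 kin2.py | tail -3
```

```text
t 17.8 p [ 0.7341 -0.0108  0.4021] j [ 0.33   0.731 -0.904  0.872  0.461  1.938 -0.371] w 0.0238 F [ 0.3 -0.1 -3.9]
[[ 0.022  0.975 -0.222]
 [ 1.    -0.017  0.023]
 [ 0.019 -0.223 -0.975]]
[ 0.  0. -0.] [-0.  0.  0.]
[ 0.  0. -0.] [-0.  0.  0.]
[-0. -0.  0.] [-0.  0.  0.]
```

Request:
move_arm([
  {"claw": 10, "tx": 0, "ty": 2.5, "tz": -4, "turn": 0},
  {"claw": 10, "tx": 0, "ty": 5, "tz": -8, "turn": 0},
  {"claw": 10, "tx": 0, "ty": 7.5, "tz": -12, "turn": 0},
  {"claw": 10, "tx": 0, "ty": 10, "tz": -16, "turn": 0},
  {"claw": 10, "tx": 0, "ty": 10, "tz": -16, "turn": 0},
])

```text
t: 18.3
eef_pos: [0.779, -0.0269, 0.414]
eef_rot: [-0.111, 0.714, 0.686, -0.085]
wrist_force: [0.2, -0.9, -4.6]
grip_width: 0.0238
```

```bash
python3 -c "
from h import *;log()"
```

```text
t 18.3 p [ 0.779  -0.0269  0.414 ] j [ 0.021  0.789 -0.147  0.594  0.04   2.038 -0.125] w 0.0238 F [ 0.2 -0.9 -4.6]
[[ 0.045  0.96  -0.275]
 [ 0.999 -0.035  0.042]
 [ 0.031 -0.276 -0.961]]
```

Request:
move_arm([
  {"claw": 10, "tx": 0, "ty": 2.5, "tz": -4, "turn": 0},
  {"claw": 10, "tx": 0, "ty": 5, "tz": -8, "turn": 0},
  {"claw": 10, "tx": 0, "ty": 5, "tz": -8, "turn": 0},
])

```text
t: 18.6
eef_pos: [0.8131, -0.0408, 0.4218]
eef_rot: [-0.104, 0.731, 0.672, -0.052]
wrist_force: [-0.2, -1.5, -2.1]
grip_width: 0.024
```

```bash
python3 -c "
from h import *;log()"
```

```text
t 18.6 p [ 0.8131 -0.0408  0.4218] j [-0.079  0.861  0.354  0.482 -0.346  2.046 -0.022] w 0.024 F [-0.2 -1.5 -2.1]
[[ 0.091  0.972 -0.217]
 [ 0.994 -0.075  0.082]
 [ 0.064 -0.223 -0.973]]
```

```bash
cat > sim.py <<'E'
import numpy as np
from scipy.spatial.transform import Rotation as Ro
from scipy.optimize import lsq_linear
import kin2
kp=np.load("kp.npy")
lo=np.array([-2.85,-.5,-1.23,.21,-1.02,.16,-2.73]);hi=np.array([2.85,2.14,1.37,2.46,4.16,2.05,2.73])
vm=.7*np.array([1.89,1.89,2.39,2.39,3.01,3.01,3.01])*.1
fk=lambda q:kin2.fk(q,kp)
def err(q,T,w):
    P,R=fk(q);return np.r_[T[0]-P,w*Ro.from_matrix(T[1]@R.T).as_rotvec()]
def jac(q,w):
    P,R=fk(q);J=np.zeros((6,7));h=1e-6
    for i in range(7):
        d=q.copy();d[i]+=h;p,r=fk(d);J[:,i]=np.r_[(p-P)/h,w*Ro.from_matrix(r@R.T).as_rotvec()/h]
    return J
def step_dls(q,T,w,lam,n,mode):
    q0=q.copy();x=q.copy()
    for _ in range(n):
        e=err(x,T,w);J=jac(x,w)
        if mode=='dls':
            dx=J.T@np.linalg.solve(J@J.T+lam**2*np.eye(6),e);x=np.clip(x+dx,lo,hi)
        else:
            A=np.vstack([J,lam*np.eye(7)]);l=np.maximum(lo,q0-vm)-x-1e-9 if mode=='boxv' else lo-x-1e-9;u=(np.minimum(hi,q0+vm) if mode=='boxv' else hi)-x+1e-9
            x=x+lsq_linear(A,np.r_[e,np.zeros(7)],bounds=(l,u)).x
    d=x-q0
    if mode=='boxv': return x
    return q0+d*min(1,(vm/np.maximum(np.abs(d),1e-12)).min())
def run(q,rows,w,lam,n,mode):
    q=np.array(q);P0,R0=fk(q)
    for r in rows:
        tgt=(P0+R0@np.array(r[:3])/100,R0@Ro.from_euler('z',r[3] if len(r)>3 else 0,degrees=True).as_matrix())
        P,R=fk(q);d=tgt[0]-P;L=np.linalg.norm(d);rv=Ro.from_matrix(tgt[1]@R.T).as_rotvec();a=np.linalg.norm(rv)
        T=(P+d*min(1,.05/max(L,1e-9)), Ro.from_rotvec(rv*min(1,.15/max(a,1e-9))).as_matrix()@R)
        q=step_dls(q,T,w,lam,n,mode)
    return q
if __name__=="__main__":
    Lg=[eval(l) for l in open("log.txt")];a,b,c=Lg[-3],Lg[-2],Lg[-1]
    r1=[(0,2.5,-4),(0,5,-8),(0,7.5,-12),(0,10,-16),(0,10,-16)];r2=[(0,2.5,-4),(0,5,-8),(0,5,-8)]
    np.set_printoptions(precision=3,suppress=True)
    print("obs1",np.array(b[0]),np.array(b[2])[:,2]);print("obs2",np.array(c[0]),np.array(c[2])[:,2])
    for mode in('dls','box','boxv'):
      for w in(1,.3):
        for lam in(.01,.05):
          for n in(1,30):
            x=run(a[0],r1,w,lam,n,mode);y=run(b[0],r2,w,lam,n,mode)
            print(mode,w,lam,n,x,fk(x)[1][:,2],'|',y,fk(y)[1][:,2], round(np.abs(x-b[0]).max(),3),round(np.abs(y-c[0]).max(),3))
E
python3 sim.py
```

```text
obs1 [ 0.021  0.789 -0.147  0.594  0.04   2.038 -0.125] [-0.275  0.042 -0.961]
obs2 [-0.079  0.861  0.354  0.482 -0.346  2.046 -0.022] [-0.217  0.082 -0.973]
dls 1 0.01 1 [-0.164  1.122 -0.667  0.215  0.668  2.05  -0.074] [-0.179 -0.102 -0.978] | [-0.033  1.125 -0.092  0.224  0.03   2.05  -0.102] [-0.257  0.035 -0.966] 0.628 0.445
dls 1 0.01 30 [ 0.025  0.99  -0.183  0.318  0.069  2.045 -0.138] [-0.209  0.073 -0.975] | [ 0.038  1.107  0.274  0.279 -0.375  2.048 -0.133] [-0.266  0.142 -0.953] 0.276 0.247
dls 1 0.05 1 [-0.128  1.08  -0.681  0.21   0.657  2.05  -0.094] [-0.142 -0.067 -0.988] | [-0.031  1.109 -0.092  0.21   0.028  2.05  -0.103] [-0.227  0.039 -0.973] 0.617 0.445
dls 1 0.05 30 [ 0.017  0.963 -0.184  0.31   0.073  2.046 -0.138] [-0.176  0.068 -0.982] | [-0.009  1.052  0.288  0.25  -0.343  2.049 -0.089] [-0.194  0.087 -0.977] 0.284 0.232
dls 0.3 0.01 1 [-0.163  1.121 -0.667  0.214  0.669  2.05  -0.074] [-0.178 -0.102 -0.979] | [-0.033  1.125 -0.092  0.223  0.03   2.05  -0.102] [-0.255  0.035 -0.966] 0.629 0.445
dls 0.3 0.01 30 [ 0.029  0.981 -0.183  0.325  0.064  2.045 -0.1
[... 2593 characters left out ...]
 1 [-0.037  0.814 -0.067  0.313  0.023  2.05  -0.091] [-0.036  0.026 -0.999] | [-0.097  0.854  0.355  0.398 -0.317  2.05  -0.009] [-0.139  0.038 -0.989] 0.281 0.084
boxv 0.3 0.01 30 [-0.033  0.81  -0.067  0.334  0.019  2.05  -0.095] [-0.054  0.027 -0.998] | [-0.042  0.84   0.088  0.385 -0.114  2.05  -0.068] [-0.133  0.038 -0.99 ] 0.259 0.266
boxv 0.3 0.05 1 [-0.006  0.806 -0.232  0.327  0.153  2.05  -0.12 ] [-0.038  0.026 -0.999] | [-0.033  0.84   0.051  0.393 -0.088  2.05  -0.074] [-0.141  0.041 -0.989] 0.266 0.302
boxv 0.3 0.05 30 [-0.033  0.81  -0.067  0.334  0.019  2.05  -0.095] [-0.054  0.027 -0.998] | [-0.085  0.852  0.302  0.398 -0.278  2.05  -0.021] [-0.143  0.039 -0.989] 0.259 0.084
```

```bash
cat > cand.py <<'E'
from sim import *
import itertools,sys
np.set_printoptions(precision=3,suppress=True)
c=[eval(l) for l in open("log.txt")][-1];q=np.clip(np.array(c[0]),lo,hi);P,R=fk(q)
n=int(sys.argv[1]) if len(sys.argv)>1 else 4
out=[]
for d in itertools.product([-1,0,1],repeat=3):
    if d==(0,0,0):continue
    D=R.T@(np.array(d)/np.linalg.norm(d))*100
    rows=[tuple(D*.05*min(i+1,3)) for i in range(n)]
    rs=[]
    for lam,m in((.05,30),(.02,30),(.05,8)):
        x=run(q,rows,1,lam,m,'box');p,r=fk(x);rs.append((np.hypot(*r[:2,2]),r[:2,2],p,x))
    out.append((max(v[0] for v in rs),d,rs))
out.sort(key=lambda v:v[0])
for o in out[:9]:print(o[1],[ (round(v[0],3),v[1]) for v in o[2]],o[2][0][2],o[2][0][3])
E
time python3 cand.py
```

```text
(0, -1, 1) [(np.float64(0.212), array([-0.196,  0.079])), (np.float64(0.077), array([-0.054,  0.055])), (np.float64(0.212), array([-0.196,  0.079]))] [ 0.767 -0.13   0.47 ] [ 0.045  0.751  0.223  0.558 -0.209  2.05   0.063]
(1, -1, 1) [(np.float64(0.212), array([-0.196,  0.08 ])), (np.float64(0.144), array([0.015, 0.143])), (np.float64(0.212), array([-0.196,  0.08 ]))] [ 0.812 -0.102  0.429] [ 0.018  0.858  0.243  0.449 -0.252  2.05   0.019]
(0, 0, 1) [(np.float64(0.212), array([-0.195,  0.082])), (np.float64(0.132), array([-0.083,  0.103])), (np.float64(0.212), array([-0.195,  0.082]))] [ 0.759 -0.034  0.491] [-0.057  0.701  0.173  0.595 -0.199  2.05  -0.072]
(1, 0, 1) [(np.float64(0.212), array([-0.196,  0.082])), (np.float64(0.17), array([-0.035,  0.166])), (np.float64(0.212), array([-0.196,  0.082]))] [ 0.817 -0.033  0.434] [-0.053  0.851  0.219  0.448 -0.254  2.05  -0.071]
(1, -1, 0) [(np.float64(0.213), array([-0.198,  0.08 ])), (np.float64(0.213), array([-0.198,  0.08 ])), (np.float64(0.213), array([-0.198,  0.08 ]))] [ 0.848 -0.127  0.378] [ 0.047  0.978  0.313  0.336 -0.323 
[... 239 characters left out ...]
, 0) [(np.float64(0.214), array([-0.197,  0.082])), (np.float64(0.214), array([-0.197,  0.082])), (np.float64(0.214), array([-0.197,  0.082]))] [ 0.866 -0.034  0.37 ] [-0.046  1.002  0.312  0.303 -0.354  2.05  -0.066]
(0, 1, 1) [(np.float64(0.214), array([-0.197,  0.085])), (np.float64(0.145), array([-0.118,  0.084])), (np.float64(0.214), array([-0.197,  0.085]))] [0.774 0.062 0.482] [-0.157  0.738  0.146  0.546 -0.215  2.05  -0.206]
(1, 1, 0) [(np.float64(0.215), array([-0.198,  0.084])), (np.float64(0.215), array([-0.198,  0.084])), (np.float64(0.215), array([-0.198,  0.084]))] [0.859 0.059 0.384] [-0.143  0.978  0.274  0.316 -0.344  2.05  -0.18 ]
real	0m24.424s
user	0m24.702s
sys	0m0.088s
```

Request:
move_arm([
  {"claw": 10, "tx": 0.5, "ty": 2.6, "tz": -4.2, "turn": 0},
  {"claw": 10, "tx": 1, "ty": 5.3, "tz": -8.4, "turn": 0},
  {"claw": 10, "tx": 1.6, "ty": 8, "tz": -12.6, "turn": 0},
  {"claw": 10, "tx": 1.6, "ty": 8, "tz": -12.6, "turn": 0},
])

```text
t: 19.0
eef_pos: [0.8544, -0.0215, 0.4203]
eef_rot: [-0.089, 0.724, 0.683, -0.019]
wrist_force: [0.0, 4.2, -5.1]
grip_width: 0.0238
```

```bash
python3 -c "
from h import *;log()"
```

```text
t 19.0 p [ 0.8544 -0.0215  0.4203] j [-0.055  0.932  0.295  0.328 -0.357  2.047 -0.056] w 0.0238 F [ 0.   4.2 -5.1]
[[ 0.065  0.987 -0.15 ]
 [ 0.993 -0.05   0.103]
 [ 0.094 -0.156 -0.983]]
```

Request:
move_arm([
  {"claw": 10, "tx": -4.5, "ty": -2.2, "tz": 0, "turn": 0},
  {"claw": 10, "tx": -9, "ty": -3.8, "tz": 0, "turn": 0},
  {"claw": 10, "tx": -13.5, "ty": -5.2, "tz": 0, "turn": 0},
  {"claw": 10, "tx": -18, "ty": -6.5, "tz": 0, "turn": 0},
  {"claw": 10, "tx": -22.5, "ty": -7.5, "tz": -1, "turn": 0},
  {"claw": 10, "tx": -27, "ty": -8.6, "tz": -1, "turn": 0},
  {"claw": 10, "tx": -31, "ty": -9.7, "tz": -1, "turn": 0},
  {"claw": 10, "tx": -35, "ty": -10.9, "tz": -2, "turn": 0},
])

```text
t: 19.8
eef_pos: [0.7163, -0.3801, 0.4313]
eef_rot: [-0.082, 0.734, 0.673, -0.026]
wrist_force: [1.4, -0.3, -4.0]
grip_width: 0.0237
```

Request:
move_arm([
  {"claw": 10, "tx": -4, "ty": -1.2, "tz": 0, "turn": 0},
  {"claw": 10, "tx": -8, "ty": -2.3, "tz": 0, "turn": 0},
  {"claw": 10, "tx": -10, "ty": -3, "tz": 0, "turn": 0},
])

```text
t: 20.1
eef_pos: [0.6762, -0.4795, 0.4289]
eef_rot: [-0.082, 0.736, 0.672, -0.026]
wrist_force: [-1.0, -0.3, -3.2]
grip_width: 0.0234
```

```bash
python3 -c "
from h import *;log()"
```

```text
t 20.1 p [ 0.6762 -0.4795  0.4289] j [ 0.446  0.861  0.392  0.463 -0.286  2.015  0.541] w 0.0234 F [-1.  -0.3 -3.2]
[[ 0.096  0.984 -0.149]
 [ 0.993 -0.084  0.085]
 [ 0.072 -0.156 -0.985]]
```

Request:
move_arm([
  {"claw": 10, "tx": -1.5, "ty": 2.5, "tz": -4.1, "turn": 0},
  {"claw": 10, "tx": -2.9, "ty": 4.9, "tz": -8.2, "turn": 0},
  {"claw": 10, "tx": -4.4, "ty": 7.4, "tz": -12.3, "turn": 0},
  {"claw": 10, "tx": -4.4, "ty": 7.4, "tz": -12.3, "turn": 0},
])

```text
t: 20.5
eef_pos: [0.7256, -0.4638, 0.4654]
eef_rot: [-0.031, 0.721, 0.692, -0.015]
wrist_force: [1.9, 2.6, -5.9]
grip_width: 0.0237
```

```bash
python3 -c "
from h import *;log()"
```

```text
t 20.5 p [ 0.7256 -0.4638  0.4654] j [ 0.439  0.901  0.347  0.285 -0.278  2.039  0.509] w 0.0237 F [ 1.9  2.6 -5.9]
[[ 0.04   0.997 -0.065]
 [ 0.999 -0.039  0.023]
 [ 0.021 -0.066 -0.998]]
```

Request:
move_arm([
  {"claw": 10, "tx": -1.5, "ty": 2.5, "tz": -4.1, "turn": 0},
  {"claw": 10, "tx": -2.9, "ty": 4.9, "tz": -8.2, "turn": 0},
  {"claw": 10, "tx": -2.9, "ty": 4.9, "tz": -8.2, "turn": 0},
])

```text
t: 20.8
eef_pos: [0.7265, -0.4775, 0.494]
eef_rot: [-0.001, 0.728, 0.686, -0.015]
wrist_force: [-0.6, -0.5, -2.6]
grip_width: 0.0235
```

```bash
python3 -c "
from h import *;log()"
```

```text
t 20.8 p [ 0.7265 -0.4775  0.494 ] j [ 0.445  0.912  0.488  0.212 -0.397  2.048  0.51 ] w 0.0235 F [-0.6 -0.5 -2.6]
[[ 0.059  0.998 -0.023]
 [ 0.998 -0.06  -0.019]
 [-0.02  -0.022 -1.   ]]
```

```bash
python3 -c "
from h import *
t=L('top0');T=lambda U,V:((U+.5)/3.3-.5+190,(V+.5)/3.3-.5+95)
s=L('scene0');S=lambda U,V:((U+.5)/2.9-.5+180,(V+.5)/2.9-.5+120)
for q in [(227,320),(307,314)]: print(onz(t,*T(*q),.08))
for q in [(519,200),(460,231)]: print(onz(s,*S(*q),.08))
delta([.575,.04,.28])"
```

```text
[0.5712494 0.1781524 0.08     ]
[0.5790573  0.10521403 0.08      ]
[0.57446086 0.17556487 0.08      ]
[0.57687324 0.10361442 0.08      ]
t 20.8 p [ 0.7265 -0.4775  0.494 ] j [ 0.445  0.912  0.488  0.212 -0.397  2.048  0.51 ] w 0.0235 F [-0.6 -0.5 -2.6]
[[ 0.059  0.998 -0.023]
 [ 0.998 -0.06  -0.019]
 [-0.02  -0.022 -1.   ]]
need cm [ 51.18 -17.74  20.78]
```

Request:
move_arm([
  {"claw": 10, "tx": 3.5, "ty": -2, "tz": 1.7, "turn": 0},
  {"claw": 10, "tx": 7.5, "ty": -3.5, "tz": 3.4, "turn": 0},
  {"claw": 10, "tx": 11.5, "ty": -5, "tz": 5, "turn": 0},
  {"claw": 10, "tx": 15.5, "ty": -6.4, "tz": 6.6, "turn": 0},
  {"claw": 10, "tx": 19.5, "ty": -7.8, "tz": 8.2, "turn": -2},
  {"claw": 10, "tx": 23.5, "ty": -9.2, "tz": 9.8, "turn": -4},
  {"claw": 10, "tx": 27.5, "ty": -10.6, "tz": 11.4, "turn": -6},
  {"claw": 10, "tx": 31.5, "ty": -12, "tz": 13, "turn": -8},
])

```text
t: 21.6
eef_pos: [0.6345, -0.1983, 0.3772]
eef_rot: [-0.002, 0.677, 0.736, -0.015]
wrist_force: [1.4, -0.4, -2.5]
grip_width: 0.0238
```

```bash
python3 -c "
from h import *
delta([.575,.04,.28])"
```

```text
t 21.6 p [ 0.6345 -0.1983  0.3772] j [-0.169  0.351  0.509  1.402 -0.144  1.448  0.418] w 0.0238 F [ 1.4 -0.4 -2.5]
[[-0.084  0.996 -0.023]
 [ 0.996  0.084 -0.019]
 [-0.017 -0.025 -1.   ]]
need cm [24.41 -3.69  9.4 ]
```

Request:
move_arm([
  {"claw": 10, "tx": 4, "ty": -0.6, "tz": 1.5, "turn": 0},
  {"claw": 10, "tx": 8, "ty": -1.2, "tz": 3, "turn": 0},
  {"claw": 10, "tx": 12, "ty": -1.8, "tz": 4.5, "turn": 0},
  {"claw": 10, "tx": 16, "ty": -2.4, "tz": 6, "turn": 0},
  {"claw": 10, "tx": 20, "ty": -3, "tz": 7.5, "turn": 0},
  {"claw": 10, "tx": 23, "ty": -3.6, "tz": 9, "turn": 0},
  {"claw": 10, "tx": 23, "ty": -3.6, "tz": 9, "turn": 0},
  {"claw": 10, "tx": 23, "ty": -3.6, "tz": 9, "turn": 0},
])

```text
t: 22.4
eef_pos: [0.5788, 0.0246, 0.285]
eef_rot: [-0.002, 0.677, 0.736, -0.015]
wrist_force: [0.9, -0.9, -2.7]
grip_width: 0.0238
```

```bash
python3 -c "
from h import *;d=snap('wrist','w8');log();crop(d,200,0,440,210,3.3,'w8c.png')"
```

```text
t 22.45 p [0.5792 0.0234 0.2853] j [-0.495  0.229  0.403  1.727 -0.077  1.229  0.007] w 0.0238 F [-0.4 -0.1 -3.5]
[[-0.081  0.996 -0.023]
 [ 0.997  0.081 -0.019]
 [-0.017 -0.024 -1.   ]]
```

View pics/w8c.png

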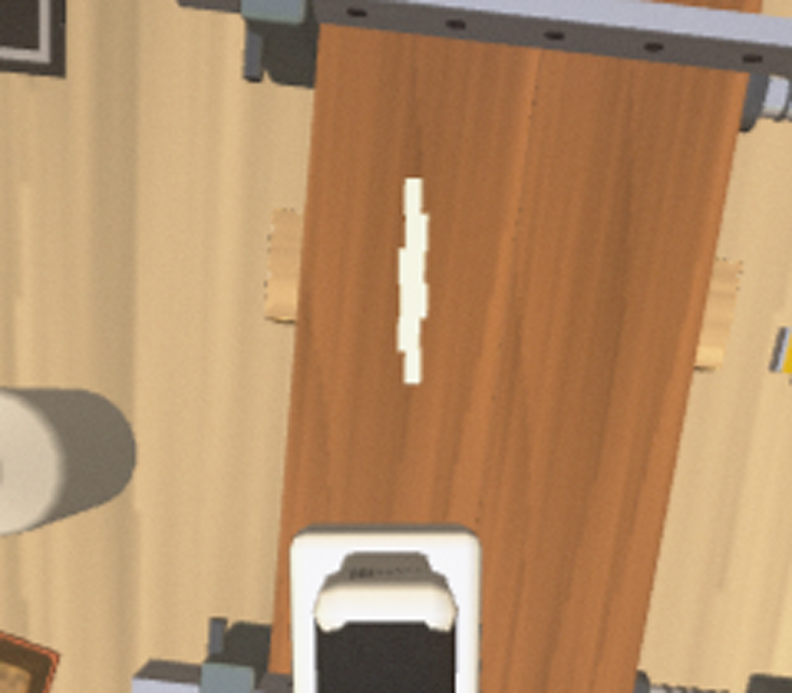

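```bash
python3 -c "
from h import *
d=L('w8');c=lambda U,V:((U+.5)/3.3-.5+200,(V+.5)/3.3-.5)
a=onz(d,*c(413.5,178),.08);b=onz(d,*c(412.5,383),.08);m=(a+b)/2;print(a,b,m,np.degrees(np.arctan2(*(a-b)[:2])))
s,M=st();W=m+[0,0,.0155];T=W-M@[0,0,.0555];print(T);delta(T);delta(T+[0,0,.06])
# lamp offset recheck
"
```

```text
[0.57234851 0.17668863 0.08      ] [0.5785792  0.10421806 0.08      ] [0.57546385 0.14045335 0.08      ] -4.913946745166608
t 22.45 p [0.5792 0.0234 0.2853] j [-0.495  0.229  0.403  1.727 -0.077  1.229  0.007] w 0.0238 F [-0.4 -0.1 -3.5]
[[-0.081  0.996 -0.023]
 [ 0.997  0.081 -0.019]
 [-0.017 -0.024 -1.   ]]
[0.57671504 0.14151251 0.15097578]
t 22.45 p [0.5792 0.0234 0.2853] j [-0.495  0.229  0.403  1.727 -0.077  1.229  0.007] w 0.0238 F [-0.4 -0.1 -3.5]
[[-0.081  0.996 -0.023]
 [ 0.997  0.081 -0.019]
 [-0.017 -0.024 -1.   ]]
need cm [12.02  1.03 13.21]
t 22.45 p [0.5792 0.0234 0.2853] j [-0.495  0.229  0.403  1.727 -0.077  1.229  0.007] w 0.0238 F [-0.4 -0.1 -3.5]
[[-0.081  0.996 -0.023]
 [ 0.997  0.081 -0.019]
 [-0.017 -0.024 -1.   ]]
need cm [11.92  0.88  7.21]
```

Request:
move_arm([
  {"claw": 10, "tx": 4, "ty": 0.3, "tz": 0, "turn": 0},
  {"claw": 10, "tx": 8, "ty": 0.6, "tz": 2, "turn": 0},
  {"claw": 10, "tx": 11, "ty": 0.8, "tz": 4, "turn": 0},
  {"claw": 10, "tx": 11.9, "ty": 0.9, "tz": 7.2, "turn": 0},
  {"claw": 10, "tx": 11.9, "ty": 0.9, "tz": 9.5, "turn": 0},
  {"claw": 10, "tx": 12, "ty": 1, "tz": 11, "turn": 0},
  {"claw": 10, "tx": 12, "ty": 1, "tz": 11.5, "turn": 0},
  {"claw": 10, "tx": 12, "ty": 1, "tz": 11.5, "turn": 0},
])

```text
t: 23.25
eef_pos: [0.5772, 0.1411, 0.1678]
eef_rot: [-0.002, 0.679, 0.734, -0.015]
wrist_force: [-0.2, 0.3, -2.5]
grip_width: 0.0237
```

```bash
python3 -c "
from h import *;delta([.5767,.1415,.151])"
```

```text
t 23.25 p [0.5772 0.1411 0.1678] j [-0.61   0.358  0.324  1.823 -0.119  1.009 -0.16 ] w 0.0237 F [-0.2  0.3 -2.5]
[[-0.079  0.997 -0.023]
 [ 0.997  0.078 -0.019]
 [-0.017 -0.025 -1.   ]]
need cm [ 0.07 -0.    1.68]
```

Request:
move_arm([
  {"claw": 10, "tx": 0.1, "ty": 0, "tz": 0.7, "turn": 0},
  {"claw": 10, "tx": 0.1, "ty": 0, "tz": 1.3, "turn": 0},
  {"claw": 10, "tx": 0.1, "ty": 0, "tz": 1.65, "turn": 0},
  {"claw": 10, "tx": 0.1, "ty": 0, "tz": 1.65, "turn": 0},
  {"claw": 10, "tx": 0.1, "ty": 0, "tz": 1.65, "turn": 0},
  {"claw": 10, "tx": 0.1, "ty": 0, "tz": 1.65, "turn": 0},
  {"claw": 10, "tx": 0.1, "ty": 0, "tz": 1.65, "turn": 0},
  {"claw": 10, "tx": 0.1, "ty": 0, "tz": 1.65, "turn": 0},
])

```text
t: 24.05
eef_pos: [0.5763, 0.1426, 0.1512]
eef_rot: [-0.002, 0.678, 0.735, -0.015]
wrist_force: [-0.3, 0.4, -4.0]
grip_width: 0.0237
```

Run:
```python
from h import *
d=snap('scene','s7');w=snap('wrist','w9');s,M=st();P=s["eef_pos"]
W=P+M@[0,0,.0555];print("W",W,"tilt",np.hypot(*M[:2,2]))
def draw(d,x0,y0,x1,y1,f,n):
    im=cv2.resize(d["pixels"][y0:y1,x0:x1,::-1].copy(),None,fx=f,fy=f,interpolation=cv2.INTER_CUBIC)
    for X in [(-.022,-.048,0),(.022,-.048,0),(.022,.048,0),(.022,-.048,.026),(-.022,-.048,.026),(-.022,.048,.026),(.022,.048,.026),(.012,.0396,.087),(-.012,.0396,.087)]:
        u=proj(d,W+M@[X[1],X[0],-X[2]]);p=(u-[x0,y0]+.5)*f-.5;cv2.circle(im,tuple(int(round(v)) for v in p),4,(0,0,255),1)
    cv2.imwrite(n,im)
draw(d,270,110,430,230,5,"pics/s7c.png");draw(w,220,100,420,250,4,"pics/w9c.png")
```

```text
t 24.15 p [0.5763 0.1426 0.1512] j [-0.608  0.376  0.319  1.839 -0.127  0.976 -0.156] w 0.0238 F [-0.5 -0.2 -3.3]
[[-0.08   0.997 -0.023]
 [ 0.997  0.079 -0.018]
 [-0.016 -0.025 -1.   ]]
W [0.57497658 0.1415699  0.09571193] tilt 0.029633047929132232
```

View pics/s7c.png

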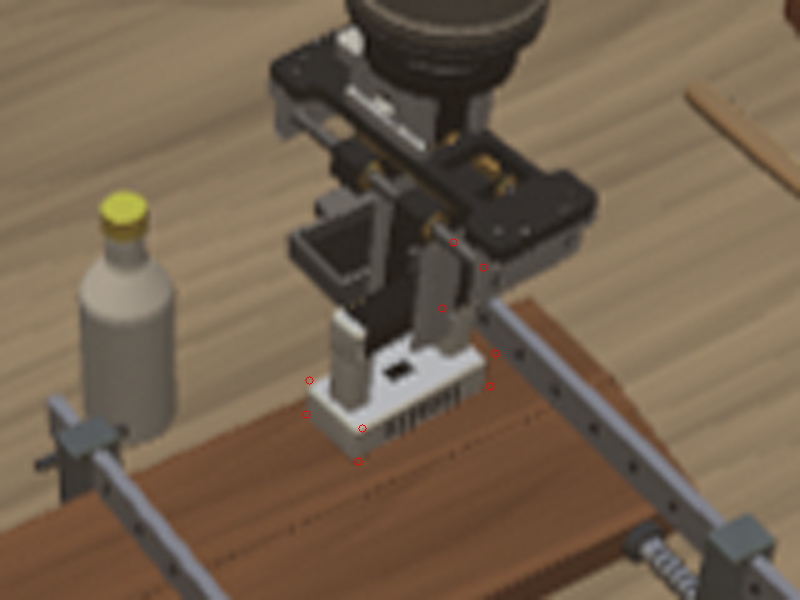

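View pics/w9c.png

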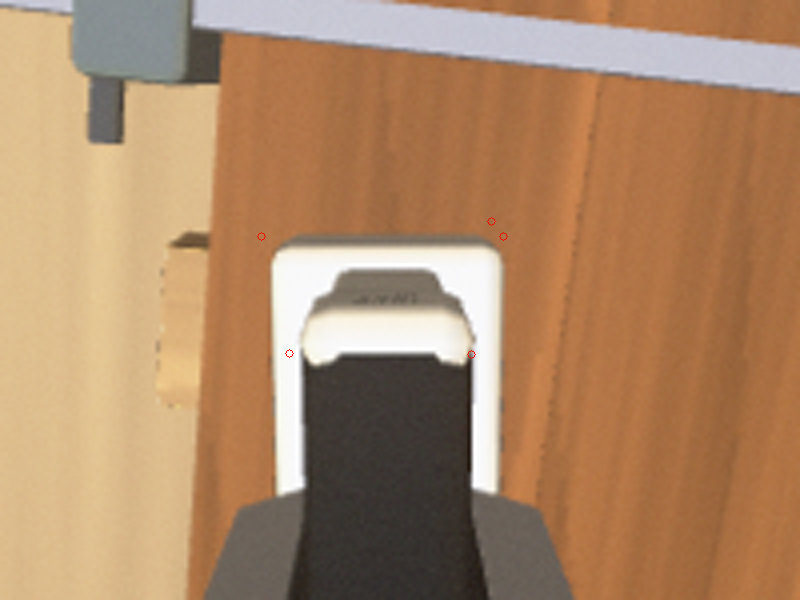

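Run:
```python
from h import *
from scipy.optimize import least_squares
from scipy.spatial.transform import Rotation as Ro
s,M=st();P=s["eef_pos"];w=L('w9');sc=L('s7')
cw=lambda U,V:((U+.5)/4-.5+220,(V+.5)/4-.5+100);cs=lambda U,V:((U+.5)/5-.5+270,(V+.5)/5-.5+110)
obs=[(w,(-.012,.0396,.087),cw(303,354)),(w,(.012,.0396,.087),cw(471,354)),(w,(-.022,.048,.026),cw(271,248)),(w,(.022,.048,.026),cw(502,248)),
(sc,(.022,-.048,.026),cs(357,432)),(sc,(.022,.048,.026),cs(486,357)),(sc,(-.022,-.048,.026),cs(308,388)),(sc,(.022,-.048,0),cs(357,459))]
def f(o):
    A=Ro.from_euler('xyz',o[3:]).as_matrix();r=[]
    for d,X,uv in obs:
        T=np.array([X[1],X[0],-(X[2]-.075)]);r+=list(proj(d,P+M@(A@T+[o[0],o[1],o[2]]))-uv)
    return np.r_[np.array(r),20*np.array(o[3:])]
r=least_squares(f,[0,0,-.019,0,0,0]);o=r.x;print(o.round(4),r.fun[:-3].reshape(-1,2).round(1))
A=Ro.from_euler('xyz',o[3:]).as_matrix();W=P+M@(A@[0,0,.075]+o[:3]);z=-(M@A)[:,2];print("W",W,"z",z,"y",(M@A)[:,0])
m=np.array([.57546,.14045,.08]);h=np.radians(4.91);y=np.array([-np.sin(h),np.cos(h),0]);x=np.array([np.cos(h),np.sin(h),0]);e=W-m;print(1000*np.array([e@x,e@y,e[2]]))
```

```text
t 24.15 p [0.5763 0.1426 0.1512] j [-0.608  0.376  0.319  1.839 -0.127  0.976 -0.156] w 0.0238 F [-0.5 -0.2 -3.3]
[[-0.08   0.997 -0.023]
 [ 0.997  0.079 -0.018]
 [-0.016 -0.025 -1.   ]]
[-0.0013  0.0009 -0.0165  0.0028 -0.0279  0.0001] [[-1.1 -0. ]
 [ 1.   0. ]
 [-0.8 -0.1]
 [ 0.6 -0. ]
 [ 0.3  0.2]
 [ 1.   0.8]
 [-0.4 -0.5]
 [-0.6  1.5]]
W [0.57584446 0.13818218 0.09275453] z [0.02382311 0.04638791 0.99863939] y [-0.08037778  0.99577788 -0.04433753]
[ 0.1889468  -2.292407   12.75452914]
```

Request:
move_arm([
  {"claw": 10, "tx": 0, "ty": 0, "tz": -0.1, "turn": 0},
  {"claw": 10, "tx": 0, "ty": 0, "tz": -0.2, "turn": 0},
  {"claw": 10, "tx": 0, "ty": 0, "tz": -0.2, "turn": 0},
  {"claw": 10, "tx": 0, "ty": 0, "tz": -0.2, "turn": 0},
  {"claw": 10, "tx": 0, "ty": 0, "tz": -0.2, "turn": 0},
  {"claw": 10, "tx": 0, "ty": 0, "tz": -0.2, "turn": 0},
  {"claw": 10, "tx": 0, "ty": 0, "tz": -0.2, "turn": 0},
  {"claw": 10, "tx": 0, "ty": 0, "tz": -0.2, "turn": 0},
])

```text
t: 24.95
eef_pos: [0.5763, 0.1426, 0.1531]
eef_rot: [-0.002, 0.678, 0.735, -0.015]
wrist_force: [0.2, 0.8, -3.5]
grip_width: 0.0237
```

```bash
python3 -c "
from h import *;s,M=st();print(abs(s['joint_velocities']).max())
from rig import job;print(job.finish_job())"
```

```text
t 24.95 p [0.5763 0.1426 0.1531] j [-0.609  0.374  0.32   1.837 -0.126  0.98  -0.157] w 0.0237 F [ 0.2  0.8 -3.5]
[[-0.08   0.997 -0.023]
 [ 0.997  0.079 -0.019]
 [-0.017 -0.025 -1.   ]]
0.0011525402918689564
the job is handed in; nothing more can be done
None
```

I held the lamp over both fillings in the order asked and handed the job in at about 25 s of the 64 s allowed, with the lamp still in the gripper above the crack. The interface gives no verdict.

The moves have no tilt command. I tilted the tool about 13° by driving it against the arm's inner reach limit before the grasp. Afterwards I levelled it to within about 2° at the outer limit. That levelling took the lamp past the middle clamp and back before it came in over the crack.

| Last check | Knot (slope) | Crack (flat top) |
|---|---|---|
| Distance off the filling | about 14 mm | about 15 mm (between 14.5 and 18 mm by the two estimates) |
| Off centre | under 1 mm | about 2 mm or less |
| Angle error | 0.04 rad | 0.03–0.05 rad |
| Direction along filling | about 0.4° off | about 0.3° off |
| Held still | about 3.2 s | yes, joint speeds almost zero at hand-in |

- **Contact:** the wrist force showed only the lamp's weight while it was near the sill, and nothing suggested it touched the sill or clamps.
- **Disagreement:** over the crack, a fit to the camera images put the lamp about 3 mm lower than the arm's own reading. The fit also showed it pitched 0.03 rad more, perhaps from a small slip in the grip. I raised it 2 mm, and both estimates are inside the tolerances.
- **Other things on the bench:** I made no separate check that they stayed put. I kept the moves clear of them.

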